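# Dowel and load the three-collet bank on a jeweller's bench

## Robot

A 6-joint arm with a two-finger parallel gripper is mounted at the origin on the work surface. World frame = base frame: x ahead of the robot, y to its left, z up, the work surface at z = 0. Lengths are in m, angles in degrees, forces in N, time in s.
With the tool pointing down it reaches from about 0.325 to 0.925 m from the base axis. Payload 3.1 kg.
Tool frame: the origin (TCP) lies between the finger pads; the fingertips stand 14 mm ahead of it and the grasp point (between the pads) lies 5 mm behind it; z points along the fingers, y is the line along which they close (so a half turn about z gives the same grasp; the last joint's range is limited). The gripper opens to 85 mm and grips with 20 to 120 N. Pads are 22 mm wide; open, the fingers measure 114 mm over their backs; the gripper's body (76 mm by 85 mm) begins 54 mm behind the grasp point. The pads swing forward as they close: fully open they stand 13 mm farther back than shut.
Start: joints at [-73.866, 12.427, 92.441, -0, 75.132, -6.429], TCP at [0.24, -0.577, 0.245] pointing down, gripper open.
Joint ranges: [-157.48, 157.48], [-44.54, 120.13], [17.64, 146.25], [-64.5, 244.5], [7.68, 150.69], [-147.95, 147.95]. Speed limits (degrees/s): [159.86, 159.86, 180, 180, 180, 180].

## Interface

Orientations are given as [roll, pitch, yaw] about the fixed x, y, z axes, in that order (R = Rz(yaw) Ry(pitch) Rx(roll)).
In Python, from station import * gives the robot as it stands.
- The arm moves only by the shell command python3 -m inch 'ROWS' [OPENING] [FORCE]. ROWS is JSON, a list that holds one entry, the list of rows, each a list of 4 numbers: the shift along the world's x, y, z in mm, then the turn about the world's z in rad. In form: [[[tx, ty, tz, turn], ...]]. A call has 1 to 8 rows; each row is the pose to reach, as a shift and turn from the pose commanded when the call began; what a row does not reach only later rows make up. A row lasts 1/10 s, in which the tool goes at most 50 mm and 8.59 degrees, less where a joint would pass 70% of its speed; a pose out of reach is approached as far as the arm can. A call with a gripper value outside its range is refused whole. OPENING is the gripper's target within -1 to 1 (fully open at 1, half-way at 0, shut at -1), set as the call begins (- or left out, the last holds). The fingers move at their own pace and stop on an object; FORCE is the grip in N (left out, the last holds). Time passes only in rows, so rows that repeat a pose let the fingers close. It gives the time, the measured TCP pose, the force, the opening and the grip force at its end, in the units of the state.
- sense(): the state, without advancing time (a new reading comes with each control period).
- read_camera(name): name is "scene" or "top"; returns a dict with "img" (400x640x3 uint8, red, green, blue), "fx", "fy", "cx", "cy" (pixels), "k1" (the pictures are not rectified: a ray, as slopes to the right and down, at radius r is drawn at 1 + k1 r^2 times it, then the intrinsics apply), "R" (3x3) and "t" (3): a world point X has camera coordinates R X + t. Camera axes: x right, y down, z forward; pixel columns grow to the right and rows downward; lengths in m; the calibration is good to about 2 mm. A picture is of the moment at which its call begins. There is no depth.
- close_job(): hands the job in; it is judged then, once.
The state is a dict: "clock": time; "joint_positions": joint angles; "joint_vel": joint speeds; "tau": joint torques, N m; "tool_pos": TCP position; "tool_rot": TCP orientation; "ft_force": force on the tool from outside, world axes, zero at the start; "wrist_torque": the same for the moment, N m; "width": opening from 0.0 (shut) to 1.0 (fully open); "finger_force": force on a finger pad.
Only numpy, scipy, OpenCV 4.12 (cv2) and the standard library are available. Lean on these libraries where they do the work, as an engineer would, in place of code of your own. Each camera call takes 0.05 s, during which the arm holds its last target. There are 200 camera calls.

## Task

Get the collet bank ready: first push the tapered pin fully home through the two lugs at the bank's right end, so that the sliding carriage is pulled into line with the bed; then, for every brass bar lying on the bench, swing open the lever of the collet whose bore fits it, feed the bar in, round end first, right up to the depth stop, and only once it is home swing the lever fully shut again. A collet without a bar needs nothing; leave the jar and the yellow disc stand where they are.

Things in the scene. Friction and masses are not known exactly. Their poses are not given: they have to be found in the camera images.
- pin: Taper pin, 135 mm long, lying on the bench: a dark square steel grip 55 x 20 x 20 mm and a bright round shank 80 mm long. Origin on the axis where grip meets shank (the shoulder); x runs along the axis to the thin tip. The grip spans x -55 to 0; the shank is 15 mm thick from x 0 to 30, then tapers to 4 mm at x 80. Mass about 0.2 kg. The axis lies 10 mm above the bench.
- bed_hole (a point): Centre of the mouth of the 16 mm hole in the front lug (fixed to the steel bed, 14 mm thick), on its front face, 60 mm above the bench, at the right end of the collet bank. x runs level into the hole, away from the robot, parallel to the three collet bores; y to the left, z up. The lug is 50 mm wide and its top is 90 mm above the bench. The pin is home when its shoulder meets this face.
- carriage_hole (a point): The same point on the rear lug, which belongs to the sliding carriage and stands 1 mm behind the front lug (15 mm from front face to front face): same hole, thickness and height, same axes. Nothing is behind it for 80 mm.
- carriage (a joint): Slide of the carriage (which carries rear lug and all three collets) along the bank's y, in m; 0 = holes in line, positive = carriage too far left. Starts 2.5 to 4 mm off; moves with about 2 N of friction; the pin's taper pulls it into line.
- bar1: Brass bar 150 mm long, lying flat on the bench (may be absent): square stock 14 x 14 mm with one end turned round, 14 mm thick, over 55 mm. Origin at its centre, on the axis; x along the axis to the round end (square from x -75 to 20, round from 20 to 75), which goes into collet 1. Mass 0.19 kg; the pin and the bars all start with x roughly along the bores.
- mouth1 (a point): Centre of the mouth of collet 1 (right one, nearest the pin lugs), 60 mm above the bench: round bore of 16.5 mm, flared to about 26 mm over the first 9 mm, depth stop 45 mm in (so a bar at the stop has its centre 30 mm before the mouth and shows 105 mm). x runs level into the bore, away from the robot; y left, z up. The bore's tube stands free in front of a housing whose top is 88 mm above the bench. Collets are 95 mm apart.
- lever1 (a joint): Angle of the clamp lever of collet 1 in rad, about an upright pivot: 0 = shut (arm parallel to the bore, pointing away from the robot, cam gripping the bar), grows as it swings out to the left (+y); limit 1.4. Starts at 0 to 0.35, with the cam blocking the bore; the bore is clear for a bar from about 0.9 upward. Friction about 2 N at the knob; it stays where left.
- pivot1 (a point): Point on the pivot axis of lever 1, 120 mm above the bench (28 mm inside and 24.15 mm left of mouth 1). Turns with the lever: x runs along the arm to the knob.
- knob1 (a point): Middle of the upright black round knob of lever 1, 60 mm from the pivot and 120 mm above the bench: 16 mm thick, standing from 104 to 140 mm; the flat arm below it has its top 100 mm above the bench. Same axes as the pivot point.
- bar2: Brass bar 150 mm long, lying flat on the bench (may be absent): square stock 18 x 18 mm with one end turned round, 18 mm thick, over 55 mm. Origin at its centre, on the axis; x along the axis to the round end (square from x -75 to 20, round from 20 to 75), which goes into collet 2. Mass 0.2 to 0.4 kg; the pin and the bars all start with x roughly along the bores.
- mouth2 (a point): Centre of the mouth of collet 2 (middle one), 60 mm above the bench: round bore of 20.5 mm, flared to about 30 mm over the first 9 mm, depth stop 45 mm in (so a bar at the stop has its centre 30 mm before the mouth and shows 105 mm). x runs level into the bore, away from the robot; y left, z up. The bore's tube stands free in front of a housing whose top is 88 mm above the bench. Collets are 95 mm apart.
- lever2 (a joint): Angle of the clamp lever of collet 2 in rad, about an upright pivot: 0 = shut (arm parallel to the bore, pointing away from the robot, cam gripping the bar), grows as it swings out to the left (+y); limit 1.4. Starts at 0 to 0.35, with the cam blocking the bore; the bore is clear for a bar from about 0.9 upward. Friction about 2 N at the knob; it stays where left.
- pivot2 (a point): Point on the pivot axis of lever 2, 120 mm above the bench (28 mm inside and 26.15 mm left of mouth 2). Turns with the lever: x runs along the arm to the knob.
- knob2 (a point): Middle of the upright black round knob of lever 2, 60 mm from the pivot and 120 mm above the bench: 16 mm thick, standing from 104 to 140 mm; the flat arm below it has its top 100 mm above the bench. Same axes as the pivot point.
- bar3: Brass bar 150 mm long, lying flat on the bench (may be absent): square stock 22 x 22 mm with one end turned round, 22 mm thick, over 55 mm. Origin at its centre, on the axis; x along the axis to the round end (square from x -75 to 20, round from 20 to 75), which goes into collet 3. Mass 0.3 to 0.6 kg; the pin and the bars all start with x roughly along the bores.
- mouth3 (a point): Centre of the mouth of collet 3 (left one), 60 mm above the bench: round bore of 24.5 mm, flared to about 34 mm over the first 9 mm, depth stop 45 mm in (so a bar at the stop has its centre 30 mm before the mouth and shows 105 mm). x runs level into the bore, away from the robot; y left, z up. The bore's tube stands free in front of a housing whose top is 88 mm above the bench. Collets are 95 mm apart.
- lever3 (a joint): Angle of the clamp lever of collet 3 in rad, about an upright pivot: 0 = shut (arm parallel to the bore, pointing away from the robot, cam gripping the bar), grows as it swings out to the left (+y); limit 1.4. Starts at 0 to 0.35, with the cam blocking the bore; the bore is clear for a bar from about 0.9 upward. Friction about 2 N at the knob; it stays where left.
- pivot3 (a point): Point on the pivot axis of lever 3, 120 mm above the bench (28 mm inside and 28.15 mm left of mouth 3). Turns with the lever: x runs along the arm to the knob.
- knob3 (a point): Middle of the upright black round knob of lever 3, 60 mm from the pivot and 120 mm above the bench: 16 mm thick, standing from 104 to 140 mm; the flat arm below it has its top 100 mm above the bench. Same axes as the pivot point.
- jar: Amber jar, 64 mm wide, 85 mm tall, standing behind the bank to the left; leave alone. Origin under its centre.
- spool: Yellow disc stand, 60 mm wide, with a thin rod, 71 mm tall, behind the bank to the right; leave alone. Origin under its centre.
Things that resemble listed ones, but are neither listed nor needed, are in the scene too. What is shaped like the bar3 but turquoise is not meant.

How it is judged (in metres and radians):
On the way, in this order (a step that is already met when the one before it is completed fails the run):
1. the taper pin is fully home and the carriage is in line with the bed (x of pin in the frame of bed_hole between -0.004 and 0.004 m and angle between the x axis of pin and the x axis of bed_hole, either way round below 0.15 rad and y of pin in the frame of bed_hole between -0.006 and 0.006 m and z of pin in the frame of bed_hole between -0.008 and 0.008 m and value of joint carriage between -0.0025 and 0.0025 m), for 0.2 s.
2. every bar is at the depth stop of its own collet, with the lever shut (x of bar1 in the frame of mouth1 between -0.034 and -0.026 m and y of bar1 in the frame of mouth1 between -0.008 and 0.008 m and z of bar1 in the frame of mouth1 between -0.014 and 0.014 m and angle between the x axis of bar1 and the x axis of mouth1, either way round below 0.15 rad and y of bar1 in the frame of pivot1 between -0.03615 and -0.00915 m and x of bar2 in the frame of mouth2 between -0.034 and -0.026 m and y of bar2 in the frame of mouth2 between -0.008 and 0.008 m and z of bar2 in the frame of mouth2 between -0.014 and 0.014 m and angle between the x axis of bar2 and the x axis of mouth2, either way round below 0.15 rad and y of bar2 in the frame of pivot2 between -0.03815 and -0.01115 m and x of bar3 in the frame of mouth3 between -0.034 and -0.026 m and y of bar3 in the frame of mouth3 between -0.008 and 0.008 m and z of bar3 in the frame of mouth3 between -0.014 and 0.014 m and angle between the x axis of bar3 and the x axis of mouth3, either way round below 0.15 rad and y of bar3 in the frame of pivot3 between -0.04015 and -0.01315 m), for 0.2 s.
At the end, for the whole second after the job is handed in: The pin's shoulder is within 4 mm of the front lug's face, pin in the holes, the carriage within 2.5 mm of line; every bar present is within 4 mm of its depth stop in its own collet, and that collet's lever is within about 0.2 rad of shut; all at rest and released (all of step 1 and all of step 2 and linear speed of each of pin, bar1, bar2, bar3 below 0.03 m/s); the robot touches nothing.
It fails at once if a collet's lever is more than half shut while its bar is part-way in (more than 5 mm short of the stop) ((x of bar1 in the frame of mouth1 between -0.063 and -0.039 m and y of bar1 in the frame of mouth1 between -0.01 and 0.01 m and z of bar1 in the frame of mouth1 between -0.015 and 0.015 m and y of bar1 in the frame of pivot1 below 0.015 m) or (x of bar2 in the frame of mouth2 between -0.063 and -0.039 m and y of bar2 in the frame of mouth2 between -0.01 and 0.01 m and z of bar2 in the frame of mouth2 between -0.015 and 0.015 m and y of bar2 in the frame of pivot2 below 0.015 m) or (x of bar3 in the frame of mouth3 between -0.063 and -0.039 m and y of bar3 in the frame of mouth3 between -0.01 and 0.01 m and z of bar3 in the frame of mouth3 between -0.015 and 0.015 m and y of bar3 in the frame of pivot3 below 0.015 m)).
It fails at once if a bar is fed into its collet before the pin is home ((x of bar1 in the frame of mouth1 between -0.063 and -0.039 m and y of bar1 in the frame of mouth1 between -0.01 and 0.01 m and z of bar1 in the frame of mouth1 between -0.015 and 0.015 m and (distance between pin and bar1 below 0.098 m or distance between pin and bar1 above 0.123 m)) or (x of bar2 in the frame of mouth2 between -0.063 and -0.039 m and y of bar2 in the frame of mouth2 between -0.01 and 0.01 m and z of bar2 in the frame of mouth2 between -0.015 and 0.015 m and (distance between pin and bar2 below 0.19 m or distance between pin and bar2 above 0.211 m)) or (x of bar3 in the frame of mouth3 between -0.063 and -0.039 m and y of bar3 in the frame of mouth3 between -0.01 and 0.01 m and z of bar3 in the frame of mouth3 between -0.015 and 0.015 m and (distance between pin and bar3 below 0.284 m or distance between pin and bar3 above 0.303 m))).
It fails at once if the jar or the yellow disc stand is shifted by more than 3 cm (distance of any of jar, spool from where it was at the start of the episode above 0.03 m).
Of bar1, bar2, bar3 only 2 to 3 are there at a start; the rules pass over those that are not, and their reading is None.
At some moment in a run one of bar1, bar2, bar3, pin may be knocked a few centimetres aside while the robot is not near it.
It also fails if it takes over 210 s, if anything falls off the work surface, if the arm or the gripper's body presses on something with over 40 N, if the wrist force passes 120 N, or if a joint passes its speed limit or range.

## Working session

There is one attempt and no reset: what is moved stays moved. The work goes in short steps, Python scripts to look and compute and a shell command to move; the robot and the scene stay as the last step left them, time stands still between calls to the robot, and variables do not carry over. Pictures are saved under pics/ and viewed, at most 14 in all, crops included, and the job is handed in when it is done.

```bash
mkdir -p pics; ls; cat > h.py <<'E'
import numpy as np, cv2, json
from station import *
def snap(n,f):
    c=read_camera(n); cv2.imwrite(f,c["img"][:,:,::-1]); 
    np.savez('pics/'+n+'.npz',**{k:np.array(v) for k,v in c.items()}); return c
def load(n): return dict(np.load('pics/'+n+'.npz'))
def ray(c,u,v):
    d=np.array([(u-c["cx"])/c["fx"],(v-c["cy"])/c["fy"]],float); s=d.copy()
    for _ in range(30): s=d/(1+c["k1"]*(s@s))
    R=np.array(c["R"]);return -R.T@np.array(c["t"]), R.T@np.array([s[0],s[1],1])
def at(c,u,v,z):
    o,d=ray(c,u,v); return o+d*(z-o[2])/d[2]
def px(c,X):
    p=np.array(c["R"])@np.array(X)+np.array(c["t"]); s=p[:2]/p[2]; s=s*(1+c["k1"]*(s@s))
    return np.array([c["fx"]*s[0]+c["cx"],c["fy"]*s[1]+c["cy"]])
E
python3 - <<'E'
from h import *
for n in("scene","top"):
    c=snap(n,f"pics/{n}0.png"); print(n,c["fx"],c["k1"],-np.array(c["R"]).T@c["t"])
print(sense())
E
```

```text
pics
scene 391.085255967296 -0.04976978937233445 [1.09280274 0.21910909 1.02473993]
top 489.54109178229106 -0.03791101135303245 [ 0.21158359 -0.03602621  1.826766  ]
{'clock': 0.1, 'joint_positions': array([-7.38664867e+01,  1.24710401e+01,  9.25214248e+01,  1.33829702e-05,
        7.51353060e+01, -6.42807651e+00]), 'joint_vel': array([ 0.04846988,  0.01540118, -0.23201373, -0.01204165,  0.09256113,
        0.11501033]), 'tau': array([-1.41454406e-03, -3.98076046e+01, -3.04968846e+01, -2.23940838e-04,
        4.26724961e-03,  1.47199347e-05]), 'tool_pos': array([ 0.23961892, -0.57644977,  0.24409445]), 'tool_rot': array([-1.79873034e+02, -1.43175383e-02,  2.25615705e+01]), 'ft_force': array([-0.60671673,  0.60341561, -0.36660216]), 'wrist_torque': array([-0.04835108, -0.03183152,  0.0010839 ]), 'finger_force': 0.0, 'width': 1.0013075653210246}
```

View pics/top0.png

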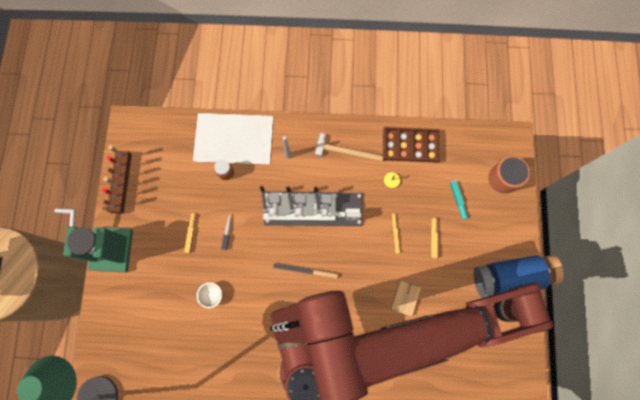

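View pics/scene0.png

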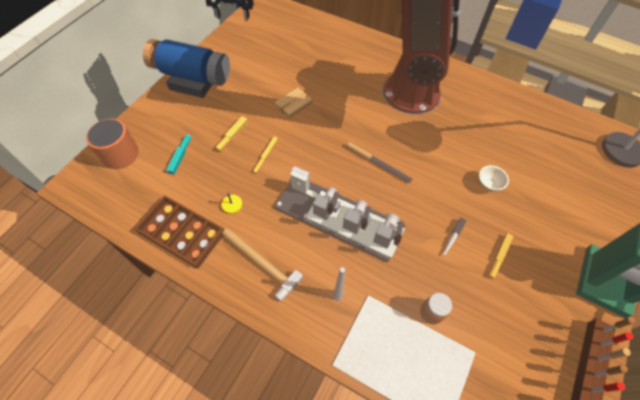

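The pictures show the bank at about (315,208) in top, and brass bars at (190,233), (396,233) and (435,238). There is a turquoise decoy at (460,200). Two things could be the pin: the dark and bright one at (227,232), or the grey taper at (287,147). I'll enlarge both.

```bash
python3 - <<'E'
from h import *
im=cv2.imread('pics/top0.png')
a=cv2.resize(im[125:265,175:315],(560,560),interpolation=cv2.INTER_CUBIC)
cv2.imwrite('pics/ta.png',a)
b=cv2.resize(im[165:265,255:375],None,fx=6.6,fy=6,interpolation=cv2.INTER_CUBIC)
b=cv2.resize(im[180:265,250:450],None,fx=4,fy=4,interpolation=cv2.INTER_CUBIC)
s=cv2.imread('pics/scene0.png'); d=cv2.resize(s[160:265,265:415],None,fx=5.3,fy=5.3,interpolation=cv2.INTER_CUBIC)
cv2.imwrite('pics/tb.png',b); cv2.imwrite('pics/sd.png',d)
E
```

```text
(no output)
```

View pics/ta.png

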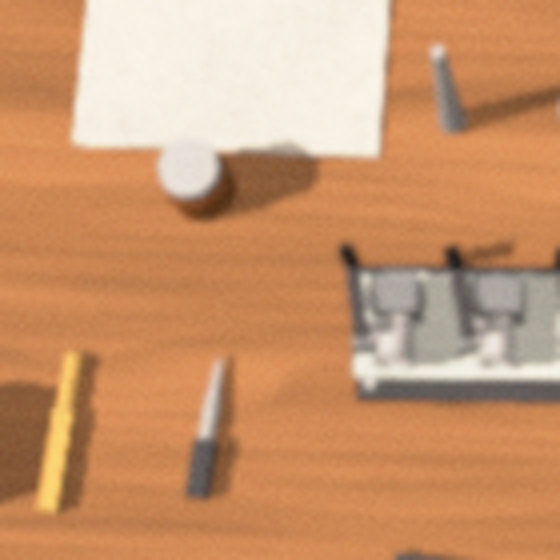

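View pics/tb.png

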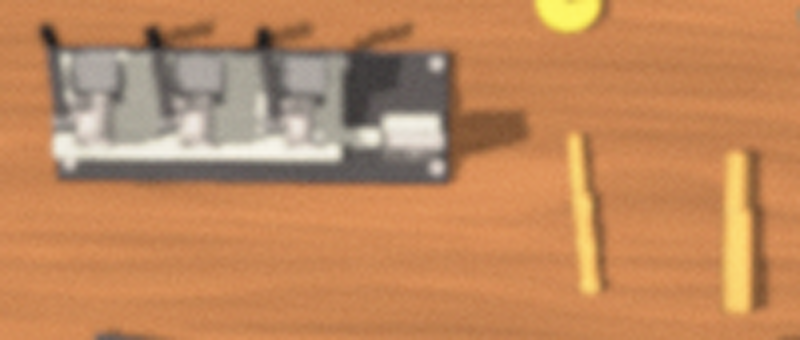

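View pics/sd.png

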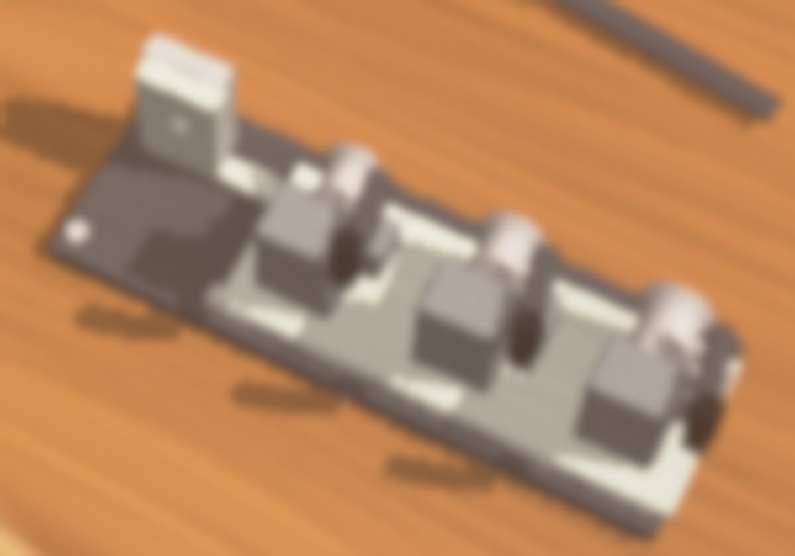

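The pin is the lying tool at (227,232): a dark grip below and a bright tapering shank above. The one at (287,147) is an upright grey cone. By width, the bar at (396,233) is the narrowest, so bar1. The bar at (190,233) is bar2, and the one at (435,238) is the widest, so bar3. Next I'll compute positions.

```bash
python3 - <<'E'
from h import *
np.set_printoptions(precision=4,suppress=True)
T=load('top');S=load('scene')
A=lambda x,y:(175+x/4-.375,125+y/4-.375)
B=lambda x,y:(250+x/4-.375,180+y/4-.375)
D=lambda x,y:(265+x/5.3-.4,160+y/5.3-.4)
def p(n,c,uv,z): print(n,at(c,*uv,z))
# blob fit of bars/pin by PCA
hsv=cv2.cvtColor(T['img'],cv2.COLOR_RGB2HSV)
for n,(u,v),r in(('bar2',(190,233),0.009),('bar1',(396,233),.007),('bar3',(435,238),.011)):
    m=cv2.inRange(hsv,(20,110,120),(35,255,255)); w=np.zeros_like(m); w[v-28:v+28,u-16:u+16]=255; m&=w
    ys,xs=np.nonzero(m); P=np.array([at(T,a,b,r) for a,b in zip(xs,ys)])[:,:2]; c=P.mean(0); W,V=np.linalg.eigh(np.cov((P-c).T)); d=V[:,1]*np.sign(V[0,1])
    q=(P-c)@V; print(n,c,np.degrees(np.arctan2(d[1],d[0])),'len',np.sqrt(12*W[1]),'wid',len(P)*(at(T,u+1,v,r)-at(T,u,v,r))[1]**2/.15)
    for s in (S,):
        pass
p('pin tip',T,A(220,360),.01);p('pin shoulder',T,A(207,440),.01);p('pin end',T,A(198,496),.01)
for xy in((58,182),(450,182),(450,52),(57,50)): p('plate',T,B(*xy),.008)
for xy in((384,113),(442,113),(384,150),(442,150)): p('lugtopT',T,B(*xy),.09)
for xy in((154,32),(234,66),(138,72),(218,108)): p('lugtopS',S,D(*xy),.09)
for i,xy in enumerate(((46,32),(152,34),(264,36))): p('knobT',T,B(*xy),.14)
for xy in((350,242),(524,332),(704,402)): p('knobS',S,D(*xy),.14)
for xy in((95,85),(200,85),(303,85)): p('house top',T,B(*xy),.088)
c=cv2.resize(S['img'][165:225,275:375,::-1],None,fx=8,fy=8,interpolation=cv2.INTER_CUBIC);cv2.imwrite('pics/lug.png',c)
E
```

```text
bar2 [0.4649 0.4697] -2.3765790225134915 len 0.12963774834323133 wid 0.008623250436383232
bar1 [ 0.5051 -0.3034] 6.925365345895904 len 0.1373670230075118 wid 0.007646363561324592
bar3 [ 0.4889 -0.4477] 0.7724352031991216 len 0.13128632462389236 wid 0.01433237334668007
pin tip [0.5525 0.3232 0.01  ]
pin shoulder [0.4759 0.3289 0.01  ]
pin end [0.423  0.3328 0.01  ]
plate [0.5184 0.1902 0.008 ]
plate [ 0.5342 -0.1786  0.008 ]
plate [ 0.6601 -0.1756  0.008 ]
plate [0.646 0.2   0.008]
lugtopT [ 0.5804 -0.1108  0.09  ]
lugtopT [ 0.5827 -0.1634  0.09  ]
lugtopT [ 0.5463 -0.1119  0.09  ]
lugtopT [ 0.5486 -0.1642  0.09  ]
lugtopS [ 0.5477 -0.1645  0.09  ]
lugtopS [ 0.5453 -0.1149  0.09  ]
lugtopS [ 0.5747 -0.1582  0.09  ]
lugtopS [ 0.5733 -0.1086  0.09  ]
knobT [0.6305 0.1938 0.14  ]
knobT [0.6327 0.0995 0.14  ]
knobT [ 0.6351 -0.      0.14  ]
knobS [0.6366 0.005  0.14  ]
knobS [0.6387 0.1014 0.14  ]
knobS [0.6298 0.1919 0.14  ]
house top [0.5956 0.1527 0.088 ]
house top [0.5997 0.0572 0.088 ]
house top [ 0.6037 -0.0364  0.088 ]
```

View pics/lug.png

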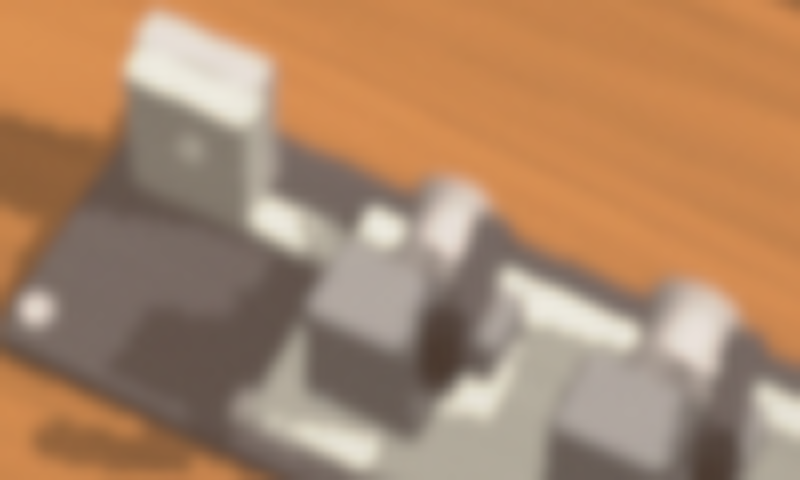

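The crop shows the lug pair's top at (125–270, 10–125). Both cameras agree on it to about 2 mm: the front face is near (0.547, -0.139) and the bank's yaw is about 2.3°. Now I'll go to the pin.

```bash
python3 -m inch '[[[100,300,0,0],[100,300,0,0],[100,300,0,0],[100,300,0,0],[100,300,0,0],[100,300,0,0],[100,300,0,0],[100,300,0,0]]]' 1 40; python3 -m inch '[[[109,608,0,-0.467],[109,608,0,-0.467],[109,608,0,-0.467],[109,608,0,-0.467],[109,608,0,-0.467],[109,608,0,-0.467],[109,608,0,-0.467],[109,608,0,-0.467]]]'; python3 -m inch '[[[0,230,0,0],[0,230,0,0],[0,230,0,0],[0,230,0,0],[0,230,0,0],[0,230,0,0],[0,230,-100,0],[0,230,-100,0]]]'
```

```text
clock: 0.9
tool_pos: [0.3401, -0.2747, 0.2447]
tool_rot: [-179.9, -0.0, 22.8]
ft_force: [0.4, -0.3, 0.4]
width: 0.998
finger_force: 0.0
clock: 1.7
tool_pos: [0.408, 0.0968, 0.2456]
tool_rot: [180.0, -0.1, -4.3]
ft_force: [0.6, -1.2, 0.2]
width: 0.999
finger_force: 0.0
clock: 2.5
tool_pos: [0.4102, 0.3259, 0.1463]
tool_rot: [-179.8, -0.3, -4.2]
ft_force: [0.2, 0.8, -0.5]
width: 1.004
finger_force: 0.0
```

```bash
python3 -m inch '[[[39,5,0,0],[39,5,-60,0],[39,5,-100,0],[39,5,-127,0],[39,5,-127,0]]]' 1 ; python3 -m inch '[[[0,0,0,0],[0,0,0,0],[0,0,0,0],[0,0,0,0],[0,0,0,0],[0,0,0,0],[0,0,0,0],[0,0,0,0]]]' -1 60; python3 - <<'E'
from h import *
c=snap('top','pics/t1.png');s=snap('scene','pics/s1.png')
a=cv2.resize(c['img'][190:270,180:280,::-1],None,fx=4,fy=4);b=cv2.resize(s['img'][180:280,400:500,::-1],None,fx=4,fy=4)
cv2.imwrite('pics/g1.png',np.hstack([cv2.resize(a,(400,320)),cv2.resize(b,(400,320))]))
E
```

```text
clock: 3.0
tool_pos: [0.4427, 0.3265, 0.0129]
tool_rot: [179.6, 0.6, -4.3]
ft_force: [-1.0, -0.3, 0.1]
width: 1.001
finger_force: 0.0
clock: 3.8
tool_pos: [0.4478, 0.3319, 0.0205]
tool_rot: [-179.9, -0.2, -4.2]
ft_force: [-0.3, 0.2, 6.3]
width: 0.211
finger_force: 60.7
```

View pics/g1.png

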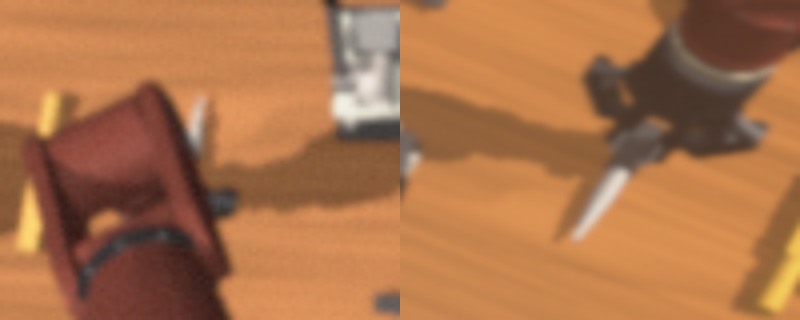

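The pin is gripped: the scene half shows the shank pointing out at about (600,205). Next I'll carry it in front of the lug.

```bash
python3 -m inch '[[[0,0,50,0],[0,0,100,0.05],[-29,-50,120,0.113],[-29,-100,120,0.113],[-29,-150,120,0.113],[-29,-200,120,0.113],[-29,-250,120,0.113],[-29,-250,120,0.113]]]' ; python3 -m inch '[[[0,-50,0,0],[0,-100,0,0],[0,-150,0,0],[0,-200,0,0],[0,-226,0,0],[0,-226,-40,0],[0,-226,-40,0],[0,-226,-40,0]]]';python3 -m inch '[[[0,0,0,0],[0,0,0,0]]]'; python3 - <<'E'
from h import *
c=snap('top','pics/t2.png');s=snap('scene','pics/s2.png')
print(sense()['tool_pos'],sense()['tool_rot'])
b=s['img'][150:225,250:350,::-1];cv2.imwrite('pics/g2.png',cv2.resize(b,None,fx=8,fy=8,interpolation=cv2.INTER_CUBIC))
a=c['img'][190:250,310:390,::-1];cv2.imwrite('pics/g2t.png',cv2.resize(a,None,fx=8,fy=8,interpolation=cv2.INTER_CUBIC))
E
```

```text
clock: 4.7
tool_pos: [0.4162, 0.0769, 0.1381]
tool_rot: [179.9, 0.1, 2.0]
ft_force: [0.0, 0.9, -2.6]
width: 0.213
finger_force: 59.8
clock: 5.5
tool_pos: [0.4159, -0.1439, 0.0973]
tool_rot: [-179.9, 0.2, 2.3]
ft_force: [0.3, -0.9, -1.5]
width: 0.215
finger_force: 60.0
clock: 5.7
tool_pos: [0.4185, -0.145, 0.0999]
tool_rot: [179.9, -0.1, 2.4]
ft_force: [-0.1, 0.5, -1.7]
width: 0.218
finger_force: 60.0
[ 0.41827455 -0.14510957  0.09966156] [ 1.79924818e+02 -1.32106454e-01  2.34493499e+00]
```

View pics/g2.png

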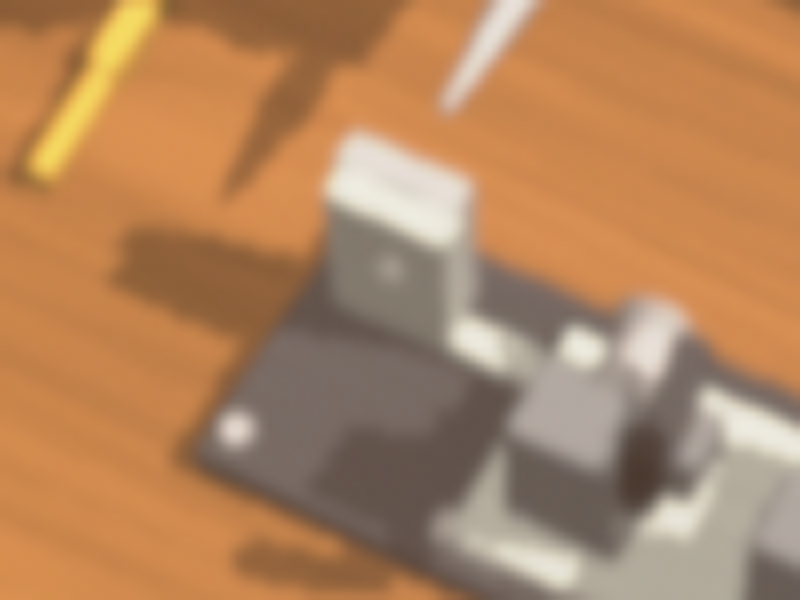

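View pics/g2t.png

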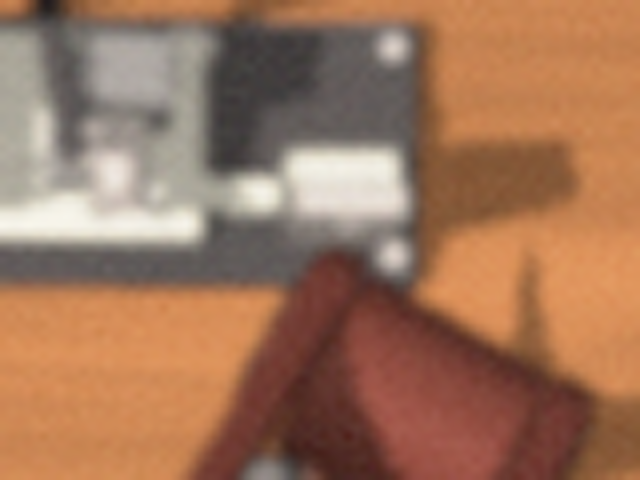

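The rear hole shows at (390,267) in the scene crop, with the pin tip at (450,110) and the lug's front top edge from (352,130) to (472,182).

```bash
python3 - <<'E'
from h import *
np.set_printoptions(precision=4,suppress=True)
S=load('scene');T=load('top')
D=lambda x,y:(250+x/8-.44,150+y/8-.44)
E=lambda x,y:(310+x/8-.44,190+y/8-.44)
for n,xy,z in(('tip',(449,108),.0892),('shaft',(515,5),.0892),('fl',(472,181),.09),('fr',(350,131),.09),('rl',(450,243),.09),('rr',(328,186),.09),('hole z60',(390,267),.06)): print(n,at(S,*D(*xy),z))
for n,xy in(('f-left',(290,217)),('f-right',(408,214)),('r-left',(288,150)),('r-right',(404,150)),('mid-l',(290,182)),('mid-r',(408,180))): print(n,at(T,*E(*xy),.09))
t=sense()['tool_pos']; print('kin tip',t+.108*np.array([.9992,.04,0]))
# lateral in bank frame
y=np.array([-.04,.9992,0])
print('kin lat',t@y)
E
```

```text
tip [ 0.5217 -0.1391  0.0892]
shaft [ 0.4686 -0.1417  0.0892]
fl [ 0.546  -0.1151  0.09  ]
fr [ 0.5491 -0.1649  0.09  ]
rl [ 0.573  -0.1084  0.09  ]
rr [ 0.5737 -0.1591  0.09  ]
hole z60 [ 0.5764 -0.1327  0.06  ]
f-left [ 0.548  -0.1125  0.09  ]
f-right [ 0.5516 -0.1657  0.09  ]
r-left [ 0.5788 -0.1107  0.09  ]
r-right [ 0.5811 -0.1632  0.09  ]
mid-l [ 0.5641 -0.112   0.09  ]
mid-r [ 0.5673 -0.1653  0.09  ]
kin tip [ 0.5262 -0.1408  0.0997]
kin lat -0.16172446139961294
```

```bash
python3 -m inch '[[[0,1,-15,0],[0,1,-29,0],[0,1,-29,0],[0,1,-29,0]]]'; python3 -m inch '[[[10,1.4,-29,0],[20,1.8,-29,0],[20,0.8,0,0]]]' >/dev/null 2>&1 & sleep 0; wait; python3 -c "
from h import *
s=sense();print(s['tool_pos'],s['ft_force'])"
```

```text
clock: 6.2
tool_pos: [0.4174, -0.1441, 0.0698]
tool_rot: [180.0, -0.0, 2.3]
ft_force: [0.3, -0.4, -2.3]
width: 0.214
finger_force: 60.0
[ 0.43480303 -0.14159241  0.06663326] [-0.04890326  0.29567121 -1.71891067]
```

That second call carried a stray -29 mm in z, so the tool dipped briefly, but it touched nothing. I'll let it settle and check.

```bash
python3 -m inch '[[[0,0,0,0],[0,0,0,0],[0,0,0,0]]]'; python3 - <<'E'
from h import *
s=snap('scene','pics/s3.png');S=s
b=s['img'][150:225,250:350,::-1];cv2.imwrite('pics/g3.png',cv2.resize(b,None,fx=8,fy=8,interpolation=cv2.INTER_CUBIC))
E
```

```text
clock: 6.8
tool_pos: [0.4371, -0.1432, 0.0695]
tool_rot: [-180.0, 0.0, 2.3]
ft_force: [-0.7, 0.5, -1.6]
width: 0.215
finger_force: 60.0
```

View pics/g3.png

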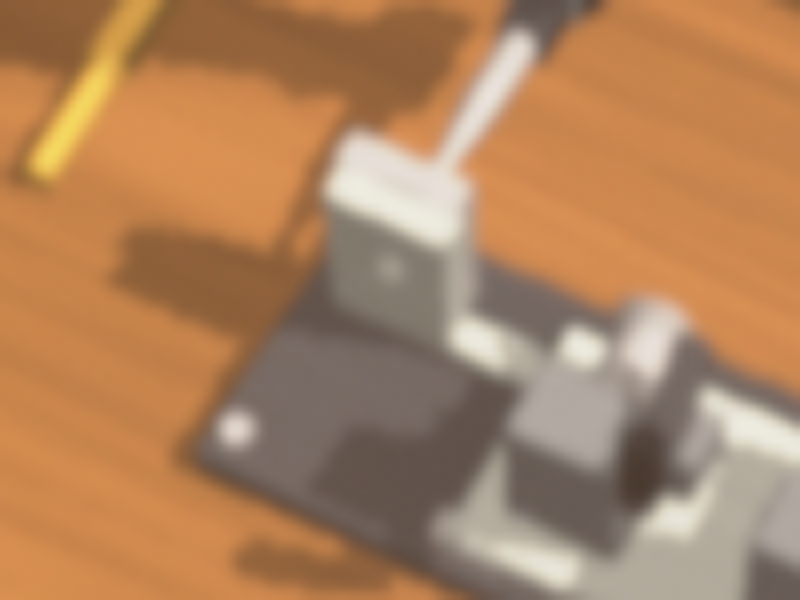

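The shank lines up with the lug: its base is at (522,40) and it passes behind the lug top at (448,160). I'll start inserting.

```bash
python3 - <<'E'
from h import *
S=load('scene')
D=lambda x,y:(250+x/8-.44,150+y/8-.44)
for xy in((522,38),(470,125)):
    p=at(S,*D(*xy),.0595); print(p,p[1]*.9992-.04*p[0])
E
python3 -m inch '[[[5,0.2,0,0],[10,0.4,0,0],[15,0.6,0,0],[15,0.6,0,0]]]';python3 -m inch '[[[4,0.2,0,0],[8,0.3,0,0],[12,0.5,0,0],[12,0.5,0,0]]]'
```

```text
[ 0.46119026 -0.14292726  0.0595    ] -0.16126052700123936
[ 0.5064577  -0.13959607  0.0595    ] -0.15974269960983623
clock: 7.25
tool_pos: [0.4532, -0.1429, 0.0695]
tool_rot: [180.0, -0.0, 2.3]
ft_force: [-0.7, -0.4, -1.1]
width: 0.215
finger_force: 60.0
clock: 7.65
tool_pos: [0.465, -0.1424, 0.0696]
tool_rot: [180.0, -0.0, 2.3]
ft_force: [0.0, -0.5, -1.2]
width: 0.215
finger_force: 60.0
```

```bash
python3 -m inch '[[[4,0,0,0],[8,0,0,0],[12,0,0,0],[12,0,0,0]]]';python3 -m inch '[[[4,0,0,0],[8,0,0,0],[10,0,0,0],[10,0,0,0]]]'
```

```text
clock: 8.05
tool_pos: [0.4769, -0.1423, 0.0695]
tool_rot: [180.0, -0.0, 2.3]
ft_force: [0.1, -0.2, -2.1]
width: 0.217
finger_force: 60.0
clock: 8.45
tool_pos: [0.486, -0.1418, 0.0692]
tool_rot: [-179.9, 0.1, 2.3]
ft_force: [-1.3, 2.1, -0.6]
width: 0.215
finger_force: 60.3
```

```bash
python3 -m inch '[[[4,0,0,0],[8,0,0,0],[10,0,0,0],[10,0,0,0]]]';python3 -m inch '[[[4,0,0,0],[8,0,0,0],[10,0,0,0],[10,0,0,0]]]'
```

```text
clock: 8.85
tool_pos: [0.4952, -0.1414, 0.0695]
tool_rot: [-179.9, 0.2, 2.3]
ft_force: [-5.0, 4.0, 3.2]
width: 0.213
finger_force: 60.9
clock: 9.25
tool_pos: [0.5044, -0.141, 0.0696]
tool_rot: [-179.8, 0.3, 2.3]
ft_force: [-8.3, 4.4, 8.1]
width: 0.217
finger_force: 61.3
```

```bash
python3 -m inch '[[[0,0.3,0.7,0],[3,0.4,0.8,0],[6,0.5,0.8,0],[6,0.5,0.8,0]]]';python3 -m inch '[[[3,0.1,0,0],[6,0.2,0,0],[6,0.2,0,0]]]'
```

```text
clock: 9.65
tool_pos: [0.5115, -0.1407, 0.0701]
tool_rot: [-179.9, 0.1, 2.3]
ft_force: [-4.4, 5.1, 2.3]
width: 0.215
finger_force: 60.6
clock: 9.95
tool_pos: [0.5173, -0.1404, 0.0701]
tool_rot: [-179.9, 0.2, 2.3]
ft_force: [-4.4, 4.7, 2.5]
width: 0.214
finger_force: 60.7
```

```bash
python3 -m inch '[[[2,0.1,0,0],[3,0.1,0,0],[3,0.1,0,0]]]';python3 -m inch '[[[1.5,0.1,0,0],[3,0.1,0,0],[3,0.1,0,0]]]'
```

```text
clock: 10.25
tool_pos: [0.5199, -0.1403, 0.0701]
tool_rot: [-179.8, 0.2, 2.3]
ft_force: [-5.5, 4.8, 3.6]
width: 0.218
finger_force: 60.8
clock: 10.55
tool_pos: [0.5215, -0.1401, 0.07]
tool_rot: [-179.8, 0.4, 2.3]
ft_force: [-9.1, 4.9, 6.9]
width: 0.214
finger_force: 61.3
```

```bash
python3 -m inch '[[[1.5,0.1,0.3,0],[3,0.1,0.3,0],[3,0.1,0.3,0]]]';python3 -m inch '[[[1.5,0.1,0,0],[2,0.1,0,0],[2,0.1,0,0]]]'
```

```text
clock: 10.85
tool_pos: [0.5217, -0.14, 0.07]
tool_rot: [-179.8, 0.8, 2.3]
ft_force: [-17.5, 3.7, 12.7]
width: 0.217
finger_force: 61.9
clock: 11.15
tool_pos: [0.5218, -0.14, 0.07]
tool_rot: [-179.8, 1.1, 2.3]
ft_force: [-21.3, 3.0, 16.1]
width: 0.214
finger_force: 62.4
```

```bash
python3 -m inch '[[[-3,0,-0.3,0],[-3,0,-0.3,0]]]';python3 -m inch '[[[0,0,0,0],[0,0,0,0],[0,0,0,0],[0,0,0,0],[0,0,0,0]]]' 0;python3 -m inch '[[[-10,0,40,0],[-30,0,80,0],[-60,0,130,0],[-60,0,130,0]]]'; python3 - <<'E'
from h import *
s=snap('scene','pics/s4.png');t=snap('top','pics/t4.png')
b=s['img'][160:260,265:415,::-1];b=cv2.resize(b,(600,400),interpolation=cv2.INTER_CUBIC)
cv2.imwrite('pics/g4.png',cv2.resize(s['img'][160:260,265:415,::-1],None,fx=5.3,fy=5.3,interpolation=cv2.INTER_CUBIC))
E
```

```text
clock: 11.35
tool_pos: [0.5216, -0.1401, 0.07]
tool_rot: [-179.8, 0.6, 2.3]
ft_force: [-14.1, 3.9, 10.0]
width: 0.212
finger_force: 61.6
clock: 11.85
tool_pos: [0.5268, -0.1414, 0.0704]
tool_rot: [180.0, -0.1, 2.3]
ft_force: [0.1, 0.4, -0.2]
width: 0.498
finger_force: 0.0
clock: 12.25
tool_pos: [0.4679, -0.1425, 0.206]
tool_rot: [179.7, -0.5, 2.3]
ft_force: [0.1, 0.0, -0.1]
width: 0.5
finger_force: 0.0
```

View pics/g4.png

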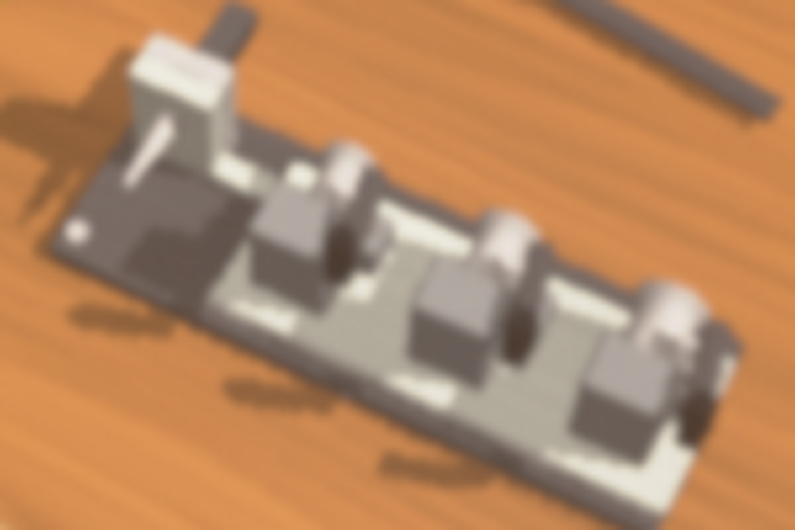

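The pin is home: its tip sticks out behind the rear lug at (128,185), and the holes are in line. Next is lever 1. I'll grip the knob and swing it open.

```bash
python3 - <<'E'
from h import *
S=load('scene');p=at(S,265+128/5.3-.4,160+186/5.3-.4,.06);print('pin tip',p,p[:2]@[.9992,.04],p[:2]@[-.04,.9992])
E
python3 -m inch '[[[50,40,0,0],[100,80,0,0],[140,120,0,0],[167,141,0,0],[167,141,-40,0],[167,141,-82,0],[167,141,-82,0],[167,141,-82,0]]]' 0.5; python3 -m inch '[[[0,0,0,0],[0,0,0,0],[0,0,0,0],[0,0,0,0],[0,0,0,0],[0,0,0,0]]]' -1 20
```

```text
pin tip [ 0.62454979 -0.13578729  0.06      ] 0.6186186566523543 -0.1606606481417212
clock: 13.15
tool_pos: [0.6312, 0.0002, 0.1149]
tool_rot: [-179.9, 0.4, 2.3]
ft_force: [0.5, -0.5, 1.2]
width: 0.749
finger_force: 0.0
clock: 13.75
tool_pos: [0.6346, -0.0006, 0.1206]
tool_rot: [180.0, -0.2, 2.3]
ft_force: [-1.6, -0.4, 6.1]
width: 0.182
finger_force: 21.9
```

```bash
python3 -m inch '[[[0,0,3,0],[-4.3,12.4,3,0],[-10.4,22.7,3,0],[-18.5,31.6,3,0],[-28.2,38.7,3,0],[-39.1,43.7,3,0],[-44.9,45.4,3,0],[-44.9,45.4,3,0]]]'; python3 -m inch '[[[0,0,0,0],[0,0,0,0]]]'
```

```text
clock: 14.55
tool_pos: [0.5882, 0.0451, 0.121]
tool_rot: [180.0, -0.0, 2.3]
ft_force: [2.1, -1.1, -2.4]
width: 0.179
finger_force: 20.8
clock: 14.75
tool_pos: [0.5882, 0.0451, 0.121]
tool_rot: [-180.0, 0.0, 2.3]
ft_force: [1.4, -0.3, -1.4]
width: 0.178
finger_force: 20.9
```

```bash
python3 -m inch '[[[0,0,0,0],[0,0,0,0],[0,0,50,0],[0,0,60,0],[43,52,60,0],[43,52,60,0],[43,52,60,0]]]' 0.2;python3 -m inch '[[[0,0,-40,0],[0,0,-58,0],[0,0,-58,0],[0,0,-58,0]]]' 0.5; python3 -m inch '[[[0,0,0,0],[0,0,0,0],[0,0,0,0],[0,0,0,0],[0,0,0,0],[0,0,0,0]]]' -1 20
```

```text
clock: 15.45
tool_pos: [0.6326, 0.0991, 0.1817]
tool_rot: [-180.0, -0.1, 2.4]
ft_force: [0.5, -0.9, -0.6]
width: 0.597
finger_force: 0.0
clock: 15.85
tool_pos: [0.6307, 0.0967, 0.123]
tool_rot: [180.0, 0.1, 2.2]
ft_force: [-0.5, 0.7, 0.9]
width: 0.748
finger_force: 0.0
clock: 16.45
tool_pos: [0.6324, 0.0975, 0.1247]
tool_rot: [-180.0, -0.2, 2.3]
ft_force: [0.2, 1.8, 6.1]
width: 0.178
finger_force: 22.0
```

```bash
python3 -m inch '[[[0,0,0,0],[-4.1,11.5,0,0],[-10.2,21.8,0,0],[-18.3,30.7,0,0],[-28,37.8,0,0],[-38.9,42.8,0,0],[-44.6,44.4,0,0],[-44.6,44.4,0,0]]]'; python3 -m inch '[[[0,0,0,0],[0,0,0,0],[0,0,50,0],[0,0,60,0],[44,52,60,0],[44,52,60,0],[44,50,60,0]]]' 0.2
```

```text
clock: 17.25
tool_pos: [0.5882, 0.1419, 0.1246]
tool_rot: [180.0, -0.3, 2.3]
ft_force: [3.4, -0.5, 4.4]
width: 0.177
finger_force: 22.0
clock: 17.95
tool_pos: [0.6311, 0.1934, 0.1822]
tool_rot: [-180.0, 0.1, 2.4]
ft_force: [0.6, 0.6, -0.3]
width: 0.601
finger_force: 0.0
```

```bash
python3 -m inch '[[[-1,-3,-40,0],[-1,-3,-58,0],[-1,-3,-58,0],[-1,-3,-58,0]]]' 0.5; python3 -m inch '[[[0,0,0,0],[0,0,0,0],[0,0,0,0],[0,0,0,0],[0,0,0,0],[0,0,0,0]]]' -1 20
```

```text
clock: 18.35
tool_pos: [0.6287, 0.1879, 0.1243]
tool_rot: [180.0, 0.1, 2.2]
ft_force: [0.1, -0.3, 1.1]
width: 0.748
finger_force: 0.0
clock: 18.95
tool_pos: [0.6311, 0.1893, 0.127]
tool_rot: [-179.9, -0.2, 2.3]
ft_force: [1.6, 2.1, 5.9]
width: 0.176
finger_force: 22.0
```

```bash
python3 -m inch '[[[0,0,0,0],[-2.8,11.1,0,0],[-7.9,22,0,0],[-15.1,31.6,0,0],[-24,39.6,0,0],[-34.3,45.7,0,0],[-45.7,49.6,0,0],[-45.7,49.6,0,0]]]'; python3 -m inch '[[[0,0,0,0],[0,0,0,0],[0,0,50,0],[0,0,80,0],[-50,0,100,0],[-100,0,100,0],[-140,20,100,0],[-140,60,100,0]]]' 0.2;  python3 - <<'E'
from h import *
s=snap('scene','pics/s5.png');T=snap('top','pics/t5.png')
hsv=cv2.cvtColor(T['img'],cv2.COLOR_RGB2HSV)
for n,(u,v),r in(('bar2',(190,233),0.009),('bar1',(396,233),.007),('bar3',(435,238),.011)):
    m=cv2.inRange(hsv,(20,110,120),(35,255,255)); w=np.zeros_like(m); w[v-36:v+36,u-18:u+18]=255; m&=w
    ys,xs=np.nonzero(m); P=np.array([at(T,a,b,r) for a,b in zip(xs,ys)])[:,:2]; c=P.mean(0); W,V=np.linalg.eigh(np.cov((P-c).T)); d=V[:,1]*np.sign(V[0,1])
    print(n,c,len(P),np.degrees(np.arctan2(d[1],d[0])),'len',np.sqrt(12*W[1]))
a=np.hstack([cv2.resize(T['img'][195:275,165:245,::-1],(400,400),interpolation=cv2.INTER_CUBIC),cv2.resize(T['img'][195:275,375:455,::-1],(400,400),interpolation=cv2.INTER_CUBIC)]);cv2.imwrite('pics/g5.png',a)
E
```

```text
clock: 19.75
tool_pos: [0.5852, 0.2386, 0.1269]
tool_rot: [180.0, -0.2, 2.4]
ft_force: [0.3, 0.8, 6.3]
width: 0.179
finger_force: 22.1
clock: 20.55
tool_pos: [0.4351, 0.2944, 0.2202]
tool_rot: [179.6, 0.8, 2.2]
ft_force: [0.7, -0.7, 0.4]
width: 0.598
finger_force: 0.0Traceback (most recent call last):
  File "<stdin>", line 6, in <module>
IndexError: too many indices for array: array is 1-dimensional, but 2 were indexed
```

Bar2 is probably hidden by the arm. I'll move right and look again.

```bash
python3 -m inch '[[[0,-400,0,0],[0,-400,0,0],[0,-400,0,0],[0,-400,0,0],[0,-400,0,0],[0,-400,0,0],[0,-400,0,0],[0,-400,0,0]]]';  cat > bars.py <<'E'
from h import *
s=snap('scene','pics/s5.png');T=snap('top','pics/t5.png')
hsv=cv2.cvtColor(T['img'],cv2.COLOR_RGB2HSV)
m=cv2.inRange(hsv,(20,110,120),(34,255,255)); m[:195]=0;m[300:]=0
k,l,st,cc=cv2.connectedComponentsWithStats(m)
for i in range(1,k):
    if st[i,4]<60: continue
    ys,xs=np.nonzero(l==i); P=np.array([at(T,a,b,.009) for a,b in zip(xs,ys)])[:,:2]; W,V=np.linalg.eigh(np.cov(P.T)); d=V[:,1]*np.sign(V[0,1]); q=(P-P.mean(0))@d
    print(cc[i].round(),P.mean(0).round(4),len(P),np.degrees(np.arctan2(d[1],d[0])).round(1),'ends',(P.mean(0)+d*q.min()).round(3),(P.mean(0)+d*q.max()).round(3))
a=np.hstack([cv2.resize(T['img'][195:275,165:245,::-1],(400,400),interpolation=cv2.INTER_CUBIC),cv2.resize(T['img'][195:275,375:455,::-1],(400,400),interpolation=cv2.INTER_CUBIC)]);cv2.imwrite('pics/g5.png',a)
E
python3 bars.py
```

```text
clock: 21.45
tool_pos: [0.4432, -0.1044, 0.2248]
tool_rot: [-180.0, 0.1, 2.2]
ft_force: [1.5, 0.1, 0.6]
width: 0.599
finger_force: 0.0
[189. 236.] [0.4654 0.4694] 92 -2.3 ends [0.408 0.472] [0.549 0.466]
[434. 244.] [ 0.4722 -0.4489] 110 -1.8 ends [ 0.429 -0.448] [ 0.516 -0.45 ]
```

View pics/g5.png

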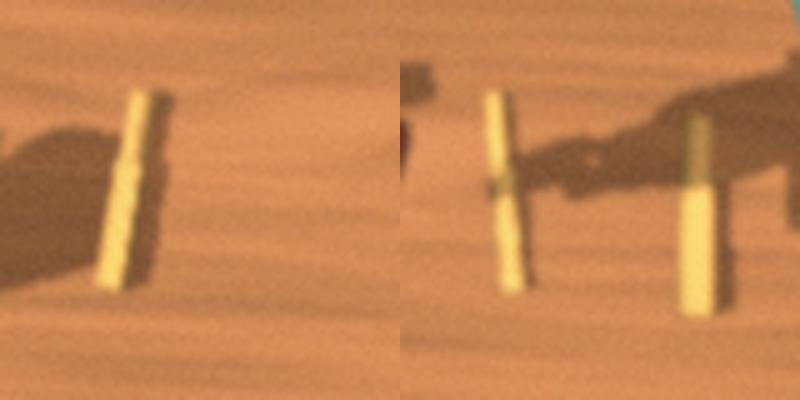

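All three bars are unmoved, each with its narrower, round end pointing away from the robot. Ends in the crop: bar2 (140,93)–(111,290), bar1 (495,93)–(514,290), bar3 (699,115)–(697,315).

```bash
python3 - <<'E'
from h import *
T=load('top')
for n,a,b,z in(('bar2',(192.6,213.2),(186.8,252.6),.012),('bar1',(393.6,213.2),(397.4,252.6),.010),('bar3',(434.4,217.6),(434,257.6),.016)):
    p=at(T,*a,z);q=at(T,*b,z);d=p-q; print(n,'tip',p.round(4),'rear',q.round(4),'c',((p+q)/2).round(4),np.linalg.norm(d).round(4),'yaw',np.degrees(np.arctan2(d[1],d[0])).round(2),'grasp(-35)',((p+q)/2-.035*d/np.linalg.norm(d)).round(4))
E
```

```text
bar2 tip [0.5515 0.4636 0.012 ] rear [0.4018 0.4701 0.012 ] c [0.4767 0.4669 0.012 ] 0.1498 yaw -2.48 grasp(-35) [0.4417 0.4684 0.012 ]
bar1 tip [ 0.5846 -0.2965  0.01  ] rear [ 0.4358 -0.3121  0.01  ] c [ 0.5102 -0.3043  0.01  ] 0.1496 yaw 5.97 grasp(-35) [ 0.4754 -0.3079  0.01  ]
bar3 tip [ 0.573  -0.4499  0.016 ] rear [ 0.4221 -0.4471  0.016 ] c [ 0.4975 -0.4485  0.016 ] 0.1509 yaw -1.08 grasp(-35) [ 0.4625 -0.4478  0.016 ]
```

```bash
python3 -m inch '[[[10,-50,0,0],[20,-100,0,0.065],[30,-150,-20,0.065],[42,-202,-60,0.065],[42,-202,-110,0.065],[42,-202,-150,0.065],[42,-202,-150,0.065],[42,-202,-150,0.065]]]' 0.5; python3 -c "
from h import *
print(sense()['tool_pos'])"; python3 -m inch '[[[0,0,-30,0],[0,0,-57,0],[0,0,-57,0],[0,0,-57,0],[0,0,-57,0]]]'; python3 -m inch '[[[0,0,0,0],[0,0,0,0],[0,0,0,0],[0,0,0,0],[0,0,0,0],[0,0,0,0],[0,0,0,0]]]' -1 80
```

```text
clock: 22.35
tool_pos: [0.4843, -0.3022, 0.0728]
tool_rot: [-179.7, 0.3, 6.0]
ft_force: [0.9, -0.3, -0.1]
width: 0.754
finger_force: 0.0
[ 0.48432384 -0.3021556   0.07278757]
clock: 22.85
tool_pos: [0.4883, -0.3051, 0.0215]
tool_rot: [179.8, -0.2, 6.0]
ft_force: [0.6, -1.0, 0.3]
width: 0.75
finger_force: 0.0
clock: 23.55
tool_pos: [0.4863, -0.3039, 0.0191]
tool_rot: [180.0, -0.0, 6.0]
ft_force: [-1.5, 0.7, 6.4]
width: 0.132
finger_force: 79.6
```

```bash
python3 -m inch '[[[0,0,40,0],[0,0,80,0],[-30,10,120,0],[-56,50,120,-0.065],[-56,100,120,-0.065],[-56,150,120,-0.065],[-56,200,120,-0.065],[-56,260,120,-0.065]]]'; python3 -m inch '[[[0,0,0,0],[0,0,0,0],[0,0,-40,0],[0,0,-67,0],[0,0,-67,0],[0,0,-67,0]]]'; python3 -c "
from h import *
print(sense()['tool_pos'])
s=snap('scene','pics/s6.png');t=snap('top','pics/t6.png')
a=cv2.resize(s['img'][140:240,290:390,::-1],(400,400),interpolation=cv2.INTER_CUBIC)
b=cv2.resize(t['img'][180:260,290:370,::-1],(400,400),interpolation=cv2.INTER_CUBIC)
cv2.imwrite('pics/g6.png',np.hstack([a,b]))"
```

```text
clock: 24.35
tool_pos: [0.4289, -0.052, 0.1376]
tool_rot: [-180.0, 0.0, 2.2]
ft_force: [1.7, -0.1, -1.2]
width: 0.133
finger_force: 78.7
clock: 24.95
tool_pos: [0.4297, -0.0548, 0.0709]
tool_rot: [-180.0, 0.1, 2.2]
ft_force: [-0.3, 0.6, -1.8]
width: 0.132
finger_force: 78.9
[ 0.42966529 -0.05484203  0.07088589]
```

View pics/g6.png

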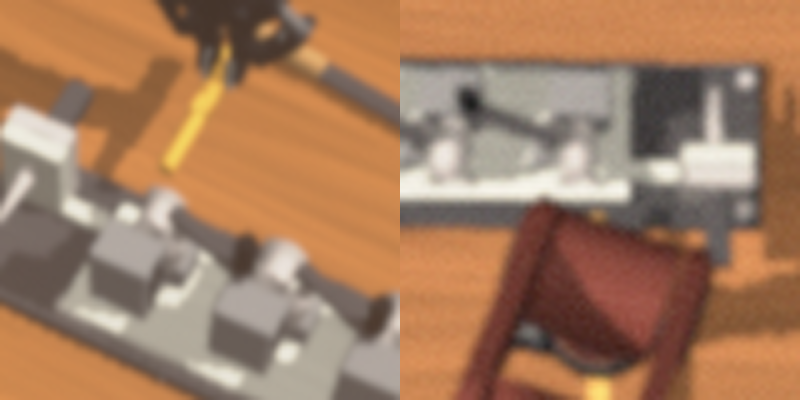

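```bash
python3 - <<'E'
from h import *
S=load('scene');T=load('top')
def sl(p): return (p[0]*.9992+.04*p[1]).round(4),(p[1]*.9992-.04*p[0]).round(4)
D=lambda x,y:(290+x/4-.375,140+y/4-.375)
E=lambda x,y:(290+(x-400)/5-.4,180+y/5-.4)
print('bar tip S',sl(at(S,*D(168,168),.06)),'mid',sl(at(S,*D(205,100),.06)))
t=sense()['tool_pos'];print('tcp',sl(t))
print('pin T',sl(at(T,*E(713,100),.06)),'tube T',sl(at(T,*E(575,158),.075)),'tube2 T',sl(at(T,*E(447,158),.075)))
print('house1 T',sl(at(T,*E(580,100),.088)),'house2',sl(at(T,*E(452,100),.088)))
print('lug T',sl(at(T,*E(718,165),.09)))
print('knobs S',sl(at(S,*D(242,240),.14)),'T',sl(at(T,*E(468,98),.14)))
print('tubefront S',sl(at(S,*D(163,192),.078)))
E
```

```text
bar tip S (np.float64(0.5213), np.float64(-0.071)) mid (np.float64(0.4533), np.float64(-0.0733))
tcp (np.float64(0.429), np.float64(-0.0722))
pin T (np.float64(0.6132), np.float64(-0.1601)) tube T (np.float64(0.5661), np.float64(-0.0579)) tube2 T (np.float64(0.5658), np.float64(0.0356))
house1 T (np.float64(0.6066), np.float64(-0.0614)) house2 (np.float64(0.6063), np.float64(0.0319))
lug T (np.float64(0.5582), np.float64(-0.1612))
knobs S (np.float64(0.5974), np.float64(0.0175)) T (np.float64(0.5959), np.float64(0.0183))
tubefront S (np.float64(0.5521), np.float64(-0.0605))
```

```bash
python3 -m inch '[[[0,11.7,1,0],[0,11.7,1,0],[10,12.1,1,0],[20,12.5,1,0],[20,12.5,1,0]]]'; python3 -m inch '[[[5,0.2,0,0],[10,0.4,0,0],[15,0.6,0,0],[15,0.6,0,0]]]'; python3 -m inch '[[[4,0.2,0,0],[8,0.3,0,0],[8,0.3,0,0]]]'
```

```text
clock: 25.55
tool_pos: [0.4527, -0.0416, 0.0731]
tool_rot: [179.9, -0.2, 2.3]
ft_force: [-0.7, 0.4, -0.8]
width: 0.135
finger_force: 78.9
clock: 25.95
tool_pos: [0.4659, -0.0408, 0.0723]
tool_rot: [180.0, -0.0, 2.3]
ft_force: [0.2, -0.3, -1.3]
width: 0.13
finger_force: 78.9
clock: 26.25
tool_pos: [0.4737, -0.0405, 0.0724]
tool_rot: [180.0, -0.0, 2.3]
ft_force: [0.1, 0.6, -1.7]
width: 0.132
finger_force: 78.9
```

```bash
python3 -m inch '[[[4,0.2,0,0],[8,0.3,0,0],[8,0.3,0,0]]]'; python3 -m inch '[[[4,0.2,0,0],[8,0.3,0,0],[8,0.3,0,0]]]'; python3 -m inch '[[[3,0.1,0,0],[5,0.2,0,0],[5,0.2,0,0]]]'
```

```text
clock: 26.55
tool_pos: [0.4819, -0.0402, 0.0724]
tool_rot: [180.0, -0.1, 2.3]
ft_force: [-0.4, -0.3, -2.5]
width: 0.132
finger_force: 78.9
clock: 26.85
tool_pos: [0.4899, -0.0399, 0.0724]
tool_rot: [180.0, -0.1, 2.3]
ft_force: [0.2, 0.8, -2.3]
width: 0.131
finger_force: 78.9
clock: 27.15
tool_pos: [0.4944, -0.0396, 0.0723]
tool_rot: [180.0, -0.0, 2.3]
ft_force: [1.0, -0.2, -2.2]
width: 0.133
finger_force: 78.9
```

```bash
python3 -m inch '[[[2,0.1,0,0],[4,0.2,0,0],[4,0.2,0,0]]]'; python3 -m inch '[[[2,0.1,0,0],[4,0.2,0,0],[4,0.2,0,0]]]'; python3 -m inch '[[[2,0.1,0,0],[4,0.2,0,0],[4,0.2,0,0]]]'
```

```text
clock: 27.45
tool_pos: [0.4984, -0.0394, 0.0723]
tool_rot: [180.0, -0.0, 2.3]
ft_force: [1.2, -0.7, -1.9]
width: 0.131
finger_force: 78.9
clock: 27.75
tool_pos: [0.4988, -0.039, 0.071]
tool_rot: [-180.0, 0.5, 2.3]
ft_force: [-8.2, -0.9, 0.9]
width: 0.133
finger_force: 79.3
clock: 28.05
tool_pos: [0.4989, -0.0386, 0.0698]
tool_rot: [-179.9, 1.0, 2.3]
ft_force: [-15.1, -3.0, 4.1]
width: 0.13
finger_force: 79.7
```

The bar is at the stop: position holds while the force builds. I'll unload, release, then shut lever 1.

```bash
python3 -m inch '[[[-6,-0.3,0,0],[-6,-0.3,0,0]]]'; python3 -m inch '[[[0,0,0,0],[0,0,0,0],[0,0,0,0],[0,0,0,0],[0,0,0,0]]]' 0; python3 -m inch '[[[0,0,50,0],[0,0,100,0],[0,0,130,0],[0,0,130,0]]]'; python3 - <<'E'
from h import *
S=snap('scene','pics/s7.png');T=snap('top','pics/t7.png')
print(sense()['tool_pos'])
def sl(p): return (p[0]*.9992+.04*p[1]).round(4),(p[1]*.9992-.04*p[0]).round(4)
for z in(.06,):
  hsv=cv2.cvtColor(S['img'],cv2.COLOR_RGB2HSV);m=cv2.inRange(hsv,(18,130,120),(34,255,255));m[:,:290]=0;m[:,390:]=0;m[:110]=0;m[240:]=0
  k,l,st,cc=cv2.connectedComponentsWithStats(m);i=1+st[1:,4].argmax();print(st[i])
  ys,xs=np.nonzero(l==i);P=np.array([sl(at(S,a,b,z)) for a,b in zip(xs,ys)]);print(P.min(0),P.max(0),P.mean(0))
E
```

```text
clock: 28.25
tool_pos: [0.4987, -0.0391, 0.0717]
tool_rot: [-180.0, 0.1, 2.3]
ft_force: [-2.1, 0.2, -1.8]
width: 0.133
finger_force: 78.9
clock: 28.75
tool_pos: [0.5006, -0.0393, 0.0725]
tool_rot: [180.0, -0.1, 2.3]
ft_force: [-0.4, 0.9, -0.3]
width: 0.495
finger_force: 0.0
clock: 29.15
tool_pos: [0.5044, -0.0401, 0.2086]
tool_rot: [179.8, -0.7, 2.3]
ft_force: [-0.3, -0.4, 0.8]
width: 0.502
finger_force: 0.0
[ 0.50061235 -0.03935042  0.20311678]
[332 164  17  24 136]
[ 0.444  -0.0668] [ 0.5348 -0.0496] [ 0.49058382 -0.05840147]
```

```bash
python3 -m inch '[[[40,40,0,0],[87.5,84.5,0,0],[87.5,84.5,0,0],[87.5,84.5,-40,0],[87.5,84.5,-79,0],[87.5,84.5,-79,0],[87.5,84.5,-79,0]]]' 0.3; python3 -m inch '[[[0,0,0,0],[0,0,0,0],[0,0,0,0],[0,0,0,0],[0,0,0,0],[0,0,0,0]]]' -1 30
```

```text
clock: 29.95
tool_pos: [0.5853, 0.0453, 0.1206]
tool_rot: [-180.0, 0.3, 2.3]
ft_force: [0.7, -0.2, -0.1]
width: 0.65
finger_force: 0.0
clock: 30.55
tool_pos: [0.5891, 0.0451, 0.1256]
tool_rot: [180.0, -0.2, 2.3]
ft_force: [-1.1, -0.1, 6.4]
width: 0.177
finger_force: 29.5
```

```bash
python3 -m inch '[[[0,0,0,0],[11.4,-3.9,0,0],[21.7,-9.9,0,0],[30.7,-17.9,0,0],[37.9,-27.5,0,0],[42.9,-38.4,0,0],[45.8,-50.1,0,0],[45.8,-50.1,0,0]]]'; python3 -m inch '[[[0.5,-4,0,0],[0.7,-8,0,0],[0.7,-8,0,0],[0.7,-8,0,0]]]'; python3 -m inch '[[[0,-4,0,0],[0,-4,0,0]]]'
```

```text
clock: 31.35
tool_pos: [0.6378, -0.0033, 0.1257]
tool_rot: [-179.8, -0.7, 2.1]
ft_force: [6.7, 6.1, 0.9]
width: 0.176
finger_force: 29.5
clock: 31.75
tool_pos: [0.6395, -0.0099, 0.1258]
tool_rot: [-179.7, -0.8, 2.1]
ft_force: [9.8, 7.4, -0.3]
width: 0.177
finger_force: 29.4
clock: 31.95
tool_pos: [0.6402, -0.0131, 0.1258]
tool_rot: [-179.6, -0.9, 2.1]
ft_force: [12.5, 10.0, -2.4]
width: 0.171
finger_force: 29.6
```

```bash
python3 -m inch '[[[3,-2,0,0],[3,-2,0,0]]]'; python3 -m inch '[[[0,-4,0,0],[0,-4,0,0]]]'
```

```text
clock: 32.15
tool_pos: [0.6404, -0.0132, 0.1257]
tool_rot: [-179.4, -0.5, 2.2]
ft_force: [4.9, 14.2, 3.4]
width: 0.173
finger_force: 30.5
clock: 32.35
tool_pos: [0.6404, -0.0137, 0.1256]
tool_rot: [-179.1, -0.5, 2.1]
ft_force: [5.0, 22.7, 4.1]
width: 0.174
finger_force: 31.5
```

Lever 1 is hard against its stop. I'll release it and go for bar2.

```bash
python3 -m inch '[[[-2,9,0,0],[-2,9,0,0]]]'; python3 -m inch '[[[0,0,0,0],[0,0,0,0],[0,0,0,0],[0,0,40,0],[0,0,80,0],[-50,0,100,0],[-100,50,100,0],[-100,50,100,0]]]' 0; python3 -m inch '[[[-85,430,0,-0.083],[-85,430,0,-0.083],[-85,430,0,-0.083],[-85,430,0,-0.083],[-85,430,0,-0.083],[-85,430,0,-0.083],[-85,430,0,-0.083],[-85,430,0,-0.083]]]' 0.5; python3 -m inch '[[[0,0,0,0]]]'; python3 -m inch '[[[0,0,0,0]]]'
```

```text
clock: 32.55
tool_pos: [0.6403, -0.0117, 0.1257]
tool_rot: [-179.9, -0.8, 2.3]
ft_force: [9.1, 2.9, -2.0]
width: 0.17
finger_force: 29.8
clock: 33.35
tool_pos: [0.5323, 0.037, 0.2236]
tool_rot: [-179.9, 0.1, 2.2]
ft_force: [0.3, -0.1, 0.9]
width: 0.499
finger_force: 0.0
clock: 34.15
tool_pos: [0.4566, 0.4298, 0.2229]
tool_rot: [180.0, 0.0, -2.5]
ft_force: [0.1, -0.2, 0.0]
width: 0.751
finger_force: 0.0
clock: 34.25
tool_pos: [0.4553, 0.4334, 0.2228]
tool_rot: [-179.9, 0.1, -2.2]
ft_force: [0.2, 0.0, 0.5]
width: 0.75
finger_force: 0.0
clock: 34.35
tool_pos: [0.4567, 0.4288, 0.2225]
tool_rot: [179.9, 0.0, -2.4]
ft_force: [0.0, -0.7, -0.2]
width: 0.751
finger_force: 0.0
```

```bash
python3 -m inch '[[[-4.5,38,-40,0],[-4.5,38,-90,0],[-4.5,38,-140,0],[-4.5,38,-175,0],[-4.5,38,-203,0],[-4.5,38,-203,0],[-4.5,38,-203,0]]]'; python3 -m inch '[[[0,0,0,0],[0,0,0,0],[0,0,0,0],[0,0,0,0],[0,0,0,0],[0,0,0,0],[0,0,0,0]]]' -1 80; python3 bars.py
```

```text
clock: 35.05
tool_pos: [0.4535, 0.4649, 0.0201]
tool_rot: [179.9, 0.0, -2.6]
ft_force: [-0.0, 0.3, 1.3]
width: 0.748
finger_force: 0.0
clock: 35.75
tool_pos: [0.4544, 0.4681, 0.023]
tool_rot: [-179.8, -0.2, -2.5]
ft_force: [-0.1, 0.1, 6.2]
width: 0.182
finger_force: 79.3
[434. 240.] [ 0.4898 -0.4483] 156 1.3 ends [ 0.429 -0.45 ] [ 0.569 -0.447]
```

```bash
python3 -m inch '[[[0,0,40,0],[0,0,80,0],[-26,-20,120,0],[-26,-60,120,0.084],[-26,-110,120,0.084],[-26,-160,120,0.084],[-26,-210,120,0.084],[-26,-260,120,0.084]]]'; python3 -m inch '[[[0,-50,0,0],[0,-100,0,0],[0,-150,0,0],[0,-156,0,0],[0,-156,-40,0],[0,-156,-69,0],[0,-156,-69,0],[0,-156,-69,0]]]'; python3 -m inch '[[[0,0,0,0]]]'; python3 - <<'E'
from h import *
t=sense()['tool_pos'];print(t,t[:2]@[.9992,.04],t[:2]@[-.04,.9992])
E
```

```text
clock: 36.65
tool_pos: [0.4256, 0.2046, 0.1398]
tool_rot: [180.0, 0.0, 2.4]
ft_force: [1.2, -1.2, -3.4]
width: 0.179
finger_force: 79.2
clock: 37.45
tool_pos: [0.426, 0.0511, 0.0708]
tool_rot: [-180.0, 0.1, 2.4]
ft_force: [0.4, -0.3, -2.2]
width: 0.18
finger_force: 79.4
clock: 37.55
tool_pos: [0.4285, 0.051, 0.0728]
tool_rot: [180.0, -0.2, 2.4]
ft_force: [0.2, 0.3, -3.0]
width: 0.178
finger_force: 79.4
[0.42846523 0.05097042 0.07276028] 0.4301612776751727 0.03379103067743788
```

```bash
python3 -m inch '[[[0,1.2,0.7,0],[8,1.5,0.7,0],[16,1.8,0.7,0],[24,2.2,0.7,0],[24,2.2,0.7,0]]]'; python3 -m inch '[[[5,0.2,0,0],[10,0.4,0,0],[15,0.6,0,0],[15,0.6,0,0]]]'; python3 -m inch '[[[4,0.2,0,0],[8,0.3,0,0],[12,0.5,0,0],[12,0.5,0,0]]]'; python3 -m inch '[[[4,0.2,0,0],[8,0.3,0,0],[12,0.5,0,0],[12,0.5,0,0]]]'
```

```text
clock: 38.05
tool_pos: [0.4533, 0.0527, 0.0726]
tool_rot: [180.0, -0.2, 2.3]
ft_force: [0.1, -0.1, -4.2]
width: 0.181
finger_force: 79.4
clock: 38.45
tool_pos: [0.461, 0.0532, 0.0701]
tool_rot: [-180.0, 0.8, 2.4]
ft_force: [-10.0, -1.3, 1.3]
width: 0.179
finger_force: 80.2
clock: 38.85
tool_pos: [0.4616, 0.0538, 0.066]
tool_rot: [-179.9, 2.3, 2.4]
ft_force: [-27.3, -2.3, 7.2]
width: 0.181
finger_force: 81.0
clock: 39.25
tool_pos: [0.4858, 0.0545, 0.0689]
tool_rot: [-180.0, 0.5, 2.3]
ft_force: [-1.0, 0.1, -7.3]
width: 0.177
finger_force: 79.7
```

```bash
python3 -m inch '[[[0,0,0,0],[0,0,0,0]]]'; cat > chk.py <<'E'
from h import *
import sys
S=snap('scene','pics/s8.png');T=snap('top','pics/t8.png')
def sl(p): return (p[0]*.9992+.04*p[1]).round(4),(p[1]*.9992-.04*p[0]).round(4)
hsv=cv2.cvtColor(S['img'],cv2.COLOR_RGB2HSV);m=cv2.inRange(hsv,(18,130,110),(34,255,255));m[:,:290]=0;m[:,440:]=0;m[:110]=0;m[260:]=0
k,l,st,cc=cv2.connectedComponentsWithStats(m)
for i in range(1,k):
  if st[i,4]<25: continue
  ys,xs=np.nonzero(l==i);P=np.array([sl(at(S,a,b,.06)) for a,b in zip(xs,ys)]);A=np.polyfit(P[:,0],P[:,1],1);print(st[i],P.min(0),P.max(0),'slope',A[0].round(3),'l at .50',np.polyval(A,.5).round(4))
E
python3 chk.py
```

```text
clock: 39.45
tool_pos: [0.4872, 0.0545, 0.0702]
tool_rot: [-180.0, 0.4, 2.3]
ft_force: [-5.1, -0.2, -9.7]
width: 0.175
finger_force: 79.4
[333 164  16  23 103] [ 0.4426 -0.0666] [ 0.5317 -0.05  ] slope -0.033 l at .50 -0.0595
[362 178  12  23 110] [0.4543 0.0245] [0.5346 0.0437] slope 0.086 l at .50 0.0336
```

```bash
python3 -m inch '[[[0,0,-2,0],[0,0,-2,0],[0,0,-2,0]]]'; python3 -m inch '[[[3,0.1,0,0],[5,0.2,0,0],[5,0.2,0,0]]]'; python3 -m inch '[[[3,0.1,0,0],[4,0.2,0,0],[4,0.2,0,0]]]'
```

```text
clock: 39.85
tool_pos: [0.4896, 0.0544, 0.0697]
tool_rot: [-180.0, 0.1, 2.3]
ft_force: [-3.2, 1.2, -9.0]
width: 0.176
finger_force: 79.5
clock: 40.15
tool_pos: [0.4954, 0.0546, 0.0699]
tool_rot: [-180.0, -0.0, 2.3]
ft_force: [-3.9, -0.0, -10.7]
width: 0.18
finger_force: 79.4
clock: 40.45
tool_pos: [0.497, 0.0547, 0.0693]
tool_rot: [-180.0, 0.3, 2.3]
ft_force: [-8.2, 0.0, -7.5]
width: 0.181
finger_force: 79.8
```

```bash
python3 -m inch '[[[3,0.1,-1,0],[4,0.2,-1,0],[4,0.2,-1,0]]]'; python3 -m inch '[[[3,0.1,0,0],[4,0.2,0,0],[4,0.2,0,0]]]'
```

```text
clock: 40.75
tool_pos: [0.4971, 0.0549, 0.0674]
tool_rot: [-180.0, 0.8, 2.4]
ft_force: [-17.3, -0.3, -1.6]
width: 0.18
finger_force: 80.5
clock: 41.05
tool_pos: [0.4973, 0.055, 0.0667]
tool_rot: [-180.0, 1.4, 2.4]
ft_force: [-25.4, -1.2, 5.5]
width: 0.174
finger_force: 81.3
```

```bash
python3 -m inch '[[[-9,-0.4,1,0],[-9,-0.4,1,0]]]'; python3 -m inch '[[[0,0,0,0],[0,0,0,0],[0,0,0,0],[0,0,0,0],[0,0,0,0]]]' 0; python3 -m inch '[[[0,0,50,0],[0,0,100,0],[0,30,130,0],[0,60,130,0]]]';python3 -m inch '[[[0,0,0,0]]]'; python3 chk.py
```

```text
clock: 41.25
tool_pos: [0.4969, 0.0547, 0.0699]
tool_rot: [180.0, 0.1, 2.3]
ft_force: [-5.6, 0.8, -8.6]
width: 0.179
finger_force: 79.5
clock: 41.75
tool_pos: [0.4995, 0.0546, 0.0709]
tool_rot: [180.0, -0.2, 2.3]
ft_force: [-0.5, -0.7, -0.0]
width: 0.5
finger_force: 0.0
clock: 42.15
tool_pos: [0.5028, 0.1153, 0.2069]
tool_rot: [-180.0, -0.8, 2.2]
ft_force: [1.4, 0.3, -0.4]
width: 0.499
finger_force: 0.0
clock: 42.25
tool_pos: [0.4993, 0.1173, 0.2022]
tool_rot: [-179.9, -0.3, 2.5]
ft_force: [-0.4, 0.5, 0.4]
width: 0.502
finger_force: 0.0
[332 164  17  23 133] [ 0.4426 -0.0684] [ 0.5304 -0.05  ] slope -0.04 l at .50 -0.0596
[361 176  17  25 170] [0.4449 0.0268] [0.5346 0.046 ] slope -0.007 l at .50 0.0364
```

```bash
python3 -m inch '[[[45,26,0,0],[89,26,0,0],[89,26,0,0],[89,26,-40,0],[89,26,-78,0],[89,26,-78,0],[89,26,-78,0]]]' 0.3; python3 -m inch '[[[0,0,0,0],[0,0,0,0],[0,0,0,0],[0,0,0,0],[0,0,0,0],[0,0,0,0]]]' -1 30
```

```text
clock: 43.05
tool_pos: [0.5855, 0.1398, 0.1207]
tool_rot: [180.0, 0.2, 2.3]
ft_force: [-0.2, -0.2, 0.9]
width: 0.653
finger_force: 0.0
clock: 43.65
tool_pos: [0.5886, 0.1411, 0.1245]
tool_rot: [-180.0, -0.2, 2.3]
ft_force: [-0.5, 0.1, 6.6]
width: 0.173
finger_force: 29.5
```

```bash
python3 -m inch '[[[0,0,0,0],[11.4,-3.9,0,0],[22,-9.9,0,0],[31.5,-17.9,0,0],[39,-27.5,0,0],[44.5,-38.4,0,0],[48,-50.1,0,0],[48,-50.1,0,0]]]'; python3 -m inch '[[[1,-4,0,0],[1.5,-8,0,0],[1.5,-8,0,0],[1.5,-8,0,0]]]'; python3 -m inch '[[[1,-6,0,0],[1,-6,0,0]]]'; python3 -m inch '[[[0,-4,0,0],[0,-4,0,0]]]'
```

```text
clock: 44.45
tool_pos: [0.637, 0.0922, 0.1245]
tool_rot: [-179.8, -0.3, 2.2]
ft_force: [0.1, 3.7, 6.0]
width: 0.178
finger_force: 29.7
clock: 44.85
tool_pos: [0.6386, 0.086, 0.1245]
tool_rot: [-179.7, -0.4, 2.3]
ft_force: [2.2, 7.7, 3.7]
width: 0.176
finger_force: 29.7
clock: 45.05
tool_pos: [0.6389, 0.0836, 0.1245]
tool_rot: [-179.3, -0.3, 2.2]
ft_force: [-1.4, 17.5, 5.2]
width: 0.176
finger_force: 30.7
clock: 45.25
tool_pos: [0.639, 0.0832, 0.1245]
tool_rot: [-178.9, -0.3, 2.2]
ft_force: [0.6, 25.2, 4.3]
width: 0.174
finger_force: 31.8
```

Lever 2 is shut: its stop is 97 mm from lever 1's, as it should be. Now bar3, the brass one at (435,238); the turquoise look-alike is at (460,200).

```bash
python3 -m inch '[[[0,9,0,0],[0,9,0,0]]]'; python3 -m inch '[[[0,0,0,0],[0,0,0,0],[0,0,0,0],[0,0,40,0],[0,0,80,0],[-50,0,100,0],[-100,-50,100,0],[-166,-100,100,0]]]' 0; python3 -m inch '[[[0,-400,0,-0.04],[0,-400,0,-0.04],[0,-400,0,-0.04],[0,-400,0,-0.04],[0,-400,0,-0.04],[0,-400,0,-0.04],[0,-400,0,-0.04],[0,-400,0,-0.04]]]' 0.6; python3 -m inch '[[[0,0,0,0]]]'; python3 bars.py
```

```text
clock: 45.45
tool_pos: [0.639, 0.0845, 0.1245]
tool_rot: [-179.9, -0.3, 2.4]
ft_force: [-1.0, 3.8, 5.7]
width: 0.177
finger_force: 30.1
clock: 46.25
tool_pos: [0.5147, 0.0156, 0.2226]
tool_rot: [179.9, -0.1, 2.4]
ft_force: [0.6, -1.2, -0.6]
width: 0.495
finger_force: 0.0
clock: 47.05
tool_pos: [0.5143, -0.3859, 0.2211]
tool_rot: [-180.0, 0.0, -0.0]
ft_force: [0.1, -0.1, 0.1]
width: 0.804
finger_force: 0.0
clock: 47.15
tool_pos: [0.5137, -0.3902, 0.221]
tool_rot: [179.8, 0.0, -0.3]
ft_force: [0.1, 0.9, 0.7]
width: 0.799
finger_force: 0.0
[300. 231.] [0.5018 0.0548] 117 2.5 ends [0.453 0.053] [0.559 0.057]
[326. 230.] [ 0.5088 -0.0441] 87 0.8 ends [ 0.457 -0.045] [ 0.559 -0.043]
```

```bash
python3 -m inch '[[[-20,-30,0,0],[-41,-61,-40,0],[-41,-61,-90,0],[-41,-61,-140,0],[-41,-61,-175,0],[-41,-61,-199,0],[-41,-61,-199,0],[-41,-61,-199,0]]]'; python3 -m inch '[[[0,0,0,0],[0,0,0,0],[0,0,0,0],[0,0,0,0],[0,0,0,0],[0,0,0,0],[0,0,0,0]]]' -1 100
```

```text
clock: 48.05
tool_pos: [0.4746, -0.4433, 0.0227]
tool_rot: [-179.9, 0.0, 0.1]
ft_force: [1.2, 0.9, 0.7]
width: 0.802
finger_force: 0.0
clock: 48.75
tool_pos: [0.4755, -0.4456, 0.0251]
tool_rot: [179.9, -0.1, 0.0]
ft_force: [-0.5, 1.7, 6.7]
width: 0.225
finger_force: 99.0
```

```bash
python3 -m inch '[[[0,0,40,0],[0,0,80,0],[-25,20,120,0],[-51,60,120,0.04],[-51,110,120,0.04],[-51,160,120,0.04],[-51,210,120,0.04],[-51,260,120,0.04]]]'; python3 -m inch '[[[0,50,0,0],[0,100,0,0],[0,150,0,0],[0,200,0,0],[0,250,0,0],[0,300,0,0],[0,333,0,0],[0,333,0,0]]]'; python3 -m inch '[[[0,0,-40,0],[0,0,-68,0],[0,0,-68,0],[0,0,-68,0]]]'; python3 - <<'E'
from h import *
t=sense()['tool_pos'];print(t,t[:2]@[.9992,.04],t[:2]@[-.04,.9992])
E
```

```text
clock: 49.55
tool_pos: [0.4221, -0.1824, 0.1421]
tool_rot: [-180.0, 0.0, 2.3]
ft_force: [1.2, -0.4, -2.4]
width: 0.22
finger_force: 98.9
clock: 50.35
tool_pos: [0.4223, 0.1519, 0.1424]
tool_rot: [-179.9, 0.0, 2.6]
ft_force: [0.3, -0.9, -3.3]
width: 0.22
finger_force: 99.1
clock: 50.75
tool_pos: [0.4225, 0.1477, 0.0742]
tool_rot: [180.0, 0.1, 2.3]
ft_force: [-0.2, 0.7, -2.4]
width: 0.222
finger_force: 99.2
[0.42248562 0.14768018 0.07419406] 0.42805483812579964 0.13066260875926253
```

Lateral position is good. I'll raise it slightly and feed.

```bash
python3 -m inch '[[[0,0,2,0],[8,0.3,2,0],[16,0.6,2,0],[24,1,2,0],[24,1,2,0]]]'; python3 -m inch '[[[4,0.2,0,0],[8,0.3,0,0],[8,0.3,0,0]]]'; python3 -m inch '[[[3,0.1,0,0],[6,0.2,0,0],[6,0.2,0,0]]]'
```

```text
clock: 51.25
tool_pos: [0.4498, 0.1496, 0.0777]
tool_rot: [-180.0, -0.2, 2.3]
ft_force: [-0.7, -0.0, -3.0]
width: 0.223
finger_force: 99.2
clock: 51.55
tool_pos: [0.4558, 0.1498, 0.0766]
tool_rot: [-180.0, -0.0, 2.3]
ft_force: [-0.7, 0.2, -3.0]
width: 0.221
finger_force: 99.2
clock: 51.85
tool_pos: [0.4597, 0.1497, 0.0758]
tool_rot: [180.0, 0.2, 2.3]
ft_force: [-3.3, -0.9, -2.9]
width: 0.226
finger_force: 99.3
```

```bash
python3 -m inch '[[[-3,0,-3,0],[-3,0,-3,0],[0,0,-3.5,0],[2,0,-3.5,0],[2,0,-3.5,0]]]'; python3 -m inch '[[[3,0.1,0,0],[6,0.2,0,0],[6,0.2,0,0]]]'
```

```text
clock: 52.35
tool_pos: [0.4599, 0.1497, 0.0722]
tool_rot: [180.0, 0.5, 2.3]
ft_force: [-9.4, -0.1, 1.5]
width: 0.222
finger_force: 99.9
clock: 52.65
tool_pos: [0.4603, 0.1495, 0.0706]
tool_rot: [179.9, 1.3, 2.4]
ft_force: [-19.6, -1.1, 8.0]
width: 0.221
finger_force: 100.7
```

```bash
python3 -m inch '[[[-14,-1,0,0],[-14,-2,1.5,0],[-14,-2,1.5,0],[-14,-2,1.5,0]]]'; python3 -c "
from h import *
s=snap('scene','pics/s9.png');t=snap('top','pics/t9.png')
a=cv2.resize(s['img'][150:250,340:440,::-1],(400,400),interpolation=cv2.INTER_CUBIC)
b=cv2.resize(t['img'][180:260,255:335,::-1],(400,400),interpolation=cv2.INTER_CUBIC)
cv2.imwrite('pics/g9.png',np.hstack([a,b]))"
```

```text
clock: 53.05
tool_pos: [0.4569, 0.1483, 0.0753]
tool_rot: [-180.0, -0.2, 2.3]
ft_force: [-0.1, -0.5, -3.1]
width: 0.22
finger_force: 99.3
```

View pics/g9.png

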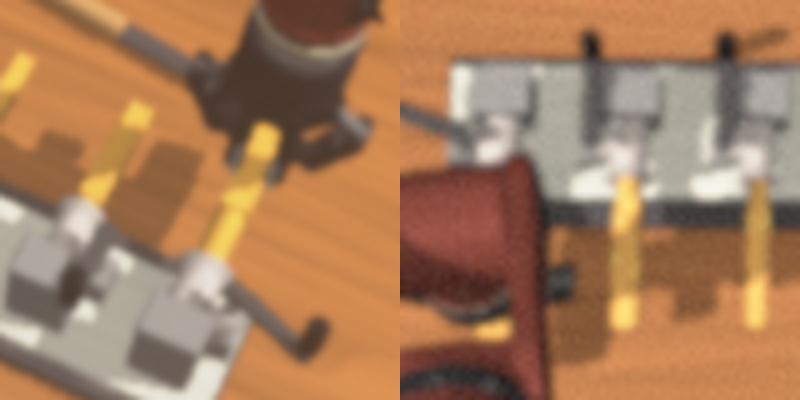

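The scene half shows bar3 entering tube 3, with its axis running from (265,135) to (218,250) and lever 3 open with its knob at (315,335). Bar2 is home in collet 2, on a line from (140,108) to (97,195). I'll compare their lateral spacing.

```bash
python3 - <<'E'
from h import *
S=load('scene');img=S['img']
def sl(p): return np.array([p[0]*.9992+.04*p[1],p[1]*.9992-.04*p[0]])
hsv=cv2.cvtColor(img,cv2.COLOR_RGB2HSV);m=cv2.inRange(hsv,(17,120,80),(34,255,255));m[:150]=0;m[250:]=0;m[:,:335]=0;m[:,430:]=0
k,l,st,cc=cv2.connectedComponentsWithStats(m)
for i in range(1,k):
  if st[i,4]<30: continue
  ys,xs=np.nonzero(l==i);P=np.array([sl(at(S,a,b,.06)) for a,b in zip(xs,ys)]);
  for lo in(.44,.47,.49,.51,.525): 
    q=P[(P[:,0]>lo)&(P[:,0]<lo+.02)]
    if len(q)>4: print(i,lo,len(q),q[:,1].mean().round(4),(q[:,1].min().round(4),q[:,1].max().round(4)))
t=sense()['tool_pos'];print(sl(t[:2]))
E
```

```text
3 0.44 31 -0.0603 (np.float64(-0.0686), np.float64(-0.0516))
3 0.47 28 -0.0613 (np.float64(-0.0698), np.float64(-0.0534))
3 0.49 25 -0.061 (np.float64(-0.0672), np.float64(-0.0547))
3 0.51 15 -0.059 (np.float64(-0.0647), np.float64(-0.0549))
4 0.44 36 0.0351 (np.float64(0.0253), np.float64(0.0455))
4 0.47 31 0.0346 (np.float64(0.0273), np.float64(0.042))
4 0.49 35 0.0338 (np.float64(0.0254), np.float64(0.0424))
4 0.51 44 0.0337 (np.float64(0.022), np.float64(0.0441))
4 0.525 23 0.0335 (np.float64(0.0222), np.float64(0.0442))
5 0.44 40 0.1275 (np.float64(0.1165), np.float64(0.1386))
5 0.47 48 0.129 (np.float64(0.1172), np.float64(0.1405))
5 0.49 46 0.1297 (np.float64(0.1171), np.float64(0.1399))
5 0.51 46 0.1292 (np.float64(0.1192), np.float64(0.1394))
5 0.525 23 0.1293 (np.float64(0.1192), np.float64(0.1391))
[0.46200978 0.12986063]
```

```bash
python3 -m inch '[[[2,-0.4,-1,0],[4,-0.3,-1,0],[4,-0.3,-1,0]]]'; python3 -m inch '[[[2,0.1,0,0],[4,0.2,0,0],[4,0.2,0,0]]]';python3 -c "
from h import *
print(sense()['wrist_torque'],sense()['tool_pos'])"
```

```text
clock: 53.45
tool_pos: [0.4599, 0.1478, 0.0737]
tool_rot: [-180.0, -0.0, 2.3]
ft_force: [-0.4, 0.0, -3.3]
width: 0.222
finger_force: 99.3
clock: 53.75
tool_pos: [0.4638, 0.1481, 0.0737]
tool_rot: [-180.0, -0.0, 2.3]
ft_force: [-0.0, 0.5, -2.7]
width: 0.223
finger_force: 99.3
[ 0.01062906  0.06295964 -0.01997362] [0.46379754 0.14807684 0.07373486]
```

Past the catch point with no force, so the earlier jam was sideways misalignment. I'll carry on.

```bash
python3 -m inch '[[[4,0.2,0,0],[8,0.3,0,0],[8,0.3,0,0]]]'; python3 -m inch '[[[4,0.2,0,0],[8,0.3,0,0],[12,0.5,0,0],[12,0.5,0,0]]]'; python3 -m inch '[[[3,0.1,0,0],[6,0.2,0,0],[6,0.2,0,0]]]'
```

```text
clock: 54.05
tool_pos: [0.4724, 0.1484, 0.0739]
tool_rot: [-180.0, -0.1, 2.3]
ft_force: [1.2, 0.1, -3.7]
width: 0.224
finger_force: 99.2
clock: 54.45
tool_pos: [0.4843, 0.1489, 0.0739]
tool_rot: [-180.0, -0.1, 2.3]
ft_force: [-1.0, -0.2, -3.7]
width: 0.222
finger_force: 99.2
clock: 54.75
tool_pos: [0.4899, 0.1491, 0.0738]
tool_rot: [-180.0, -0.0, 2.3]
ft_force: [0.2, -0.3, -2.9]
width: 0.218
finger_force: 99.2
```

```bash
python3 -m inch '[[[3,0.1,0,0],[5,0.2,0,0],[5,0.2,0,0]]]'; python3 -m inch '[[[3,0.1,0,0],[5,0.2,0,0],[5,0.2,0,0]]]'; python3 -m inch '[[[3,0.1,0,0],[5,0.2,0,0],[5,0.2,0,0]]]'
```

```text
clock: 55.05
tool_pos: [0.4948, 0.1493, 0.0737]
tool_rot: [-180.0, -0.0, 2.3]
ft_force: [0.7, -0.1, -3.6]
width: 0.222
finger_force: 99.2
clock: 55.35
tool_pos: [0.4955, 0.1493, 0.0727]
tool_rot: [180.0, 0.6, 2.3]
ft_force: [-8.0, 0.2, 2.1]
width: 0.223
finger_force: 100.1
clock: 55.65
tool_pos: [0.4956, 0.1493, 0.0721]
tool_rot: [179.9, 1.3, 2.3]
ft_force: [-20.0, -1.3, 12.5]
width: 0.223
finger_force: 101.3
```

```bash
python3 -m inch '[[[-8,-0.4,0,0],[-8,-0.4,0,0]]]'; python3 -m inch '[[[0,0,0,0],[0,0,0,0],[0,0,0,0],[0,0,0,0],[0,0,0,0]]]' 0; python3 -m inch '[[[0,0,50,0],[0,0,100,0],[0,30,130,0],[0,60,130,0],[0,60,130,0]]]';python3 -m inch '[[[0,0,0,0],[0,0,0,0]]]'; sed -i 's/:240/:0/;s/440/460/' chk.py; python3 chk.py
```

```text
clock: 55.85
tool_pos: [0.4954, 0.1493, 0.0735]
tool_rot: [180.0, 0.0, 2.4]
ft_force: [-5.7, 0.3, -1.7]
width: 0.223
finger_force: 99.3
clock: 56.35
tool_pos: [0.4969, 0.1492, 0.074]
tool_rot: [-180.0, -0.1, 2.3]
ft_force: [0.2, -0.4, -0.2]
width: 0.497
finger_force: 0.0
clock: 56.85
tool_pos: [0.4976, 0.2122, 0.206]
tool_rot: [-179.9, -0.3, 2.5]
ft_force: [-0.3, 0.1, -0.9]
width: 0.5
finger_force: 0.0
clock: 57.05
tool_pos: [0.4956, 0.2085, 0.2025]
tool_rot: [179.9, 0.1, 2.3]
ft_force: [0.3, 0.1, 0.2]
width: 0.502
finger_force: 0.0
[331 163  18  24 142] [ 0.4421 -0.0705] [ 0.5344 -0.0523] slope -0.031 l at .50 -0.0616
[361 175  17  24 166] [0.4416 0.0242] [0.5298 0.0445] slope -0.023 l at .50 0.0342
[390 188  18  26 211] [0.4443 0.1178] [0.5339 0.1408] slope -0.016 l at .50 0.129
```

All three rear ends line up, at 0.442 to 0.444 m. Now I'll shut lever 3.

```bash
python3 -m inch '[[[45,29.5,0,0],[89.5,29.5,0,0],[89.5,29.5,0,0],[89.5,29.5,-40,0],[89.5,29.5,-78,0],[89.5,29.5,-78,0],[89.5,29.5,-78,0]]]' 0.3; python3 -m inch '[[[0,0,0,0],[0,0,0,0],[0,0,0,0],[0,0,0,0],[0,0,0,0],[0,0,0,0]]]' -1 30
```

```text
clock: 57.85
tool_pos: [0.5847, 0.2378, 0.1247]
tool_rot: [180.0, 0.2, 2.3]
ft_force: [0.2, -0.7, 0.4]
width: 0.652
finger_force: 0.0
clock: 58.45
tool_pos: [0.5875, 0.2388, 0.1287]
tool_rot: [-180.0, -0.2, 2.3]
ft_force: [-0.5, -1.8, 5.9]
width: 0.175
finger_force: 29.9
```

```bash
python3 -m inch '[[[0,0,0,0],[11.4,-3.9,0,0],[22,-9.9,0,0],[31.5,-17.9,0,0],[39,-27.5,0,0],[44.5,-38.4,0,0],[48,-50.1,0,0],[48,-50.1,0,0]]]'; python3 -m inch '[[[1,-4,0,0],[1.5,-8,0,0],[1.5,-8,0,0],[1.5,-8,0,0]]]'; python3 -m inch '[[[1,-6,0,0],[1,-6,0,0]]]'; python3 -m inch '[[[0,-4,0,0],[0,-4,0,0]]]'
```

```text
clock: 59.25
tool_pos: [0.6354, 0.1908, 0.1286]
tool_rot: [-179.7, -0.2, 2.2]
ft_force: [-0.8, 3.0, 5.2]
width: 0.178
finger_force: 30.1
clock: 59.65
tool_pos: [0.6372, 0.1839, 0.1286]
tool_rot: [-179.7, -0.3, 2.3]
ft_force: [0.0, 6.8, 4.5]
width: 0.178
finger_force: 30.1
clock: 59.85
tool_pos: [0.6379, 0.1808, 0.1286]
tool_rot: [-179.3, -0.3, 2.3]
ft_force: [-0.2, 14.4, 5.0]
width: 0.173
finger_force: 30.4
clock: 60.05
tool_pos: [0.6379, 0.1804, 0.1286]
tool_rot: [-179.0, -0.4, 2.3]
ft_force: [1.2, 22.6, 1.0]
width: 0.178
finger_force: 31.0
```

Lever 3 is on its stop, again 97 mm from lever 2's. I'll release, retreat and check everything.

```bash
python3 -m inch '[[[0,9,0,0],[0,9,0,0]]]'; python3 -m inch '[[[0,0,0,0],[0,0,0,0],[0,0,0,0],[0,0,40,0],[0,0,80,0],[-50,0,120,0],[-100,50,120,0],[-150,100,120,0]]]' 0; python3 -m inch '[[[-60,100,0,0],[-60,100,0,0],[-60,100,0,0],[-60,100,0,0],[-60,100,0,0]]]'; python3 chk.py; python3 - <<'E'
from h import *
S=load('scene');T=load('top')
def sl(p): return np.array([p[0]*.9992+.04*p[1],p[1]*.9992-.04*p[0]]).round(4)
a=load('scene')['img'].astype(int);b=cv2.imread('pics/s4.png')[:,:,::-1].astype(int)
print('pin region diff vs after-insert:',np.abs(a-b)[160:205,268:312].mean().round(2),np.abs(a-b)[160:205,268:312].max(),'spool',np.abs(a-b)[190:215,220:245].mean().round(2),'jar',np.abs(a-b)[290:325,420:455].mean().round(2))
# knobs: darkest blob near predicted shut positions
for n,l in(('k1',-.0385),('k2',.0585),('k3',.155)):
  for cam in(S,T):
    s=.639;X=[.9992*s-.04*l,.04*s+.9992*l,.14];u,v=px(cam,X).round().astype(int)
    g=cam['img'][v-8:v+9,u-8:u+9].mean(2);w=np.clip(85-g,0,None);yy,xx=np.mgrid[-8:9,-8:9];print(n,(u,v),sl(at(cam,u+(w*xx).sum()/w.sum(),v+(w*yy).sum()/w.sum(),.13)))
print(sense()['ft_force'],sense()['clock'])
E
```

```text
clock: 60.25
tool_pos: [0.6378, 0.1825, 0.1286]
tool_rot: [-179.8, -0.3, 2.4]
ft_force: [-1.5, 3.0, 6.1]
width: 0.173
finger_force: 30.4
clock: 61.05
tool_pos: [0.5227, 0.2451, 0.2461]
tool_rot: [-179.9, -0.2, 2.1]
ft_force: [0.2, 0.4, -0.4]
width: 0.5
finger_force: 0.0
clock: 61.55
tool_pos: [0.4628, 0.3448, 0.2437]
tool_rot: [179.9, -0.0, 2.4]
ft_force: [-0.5, 0.0, -0.2]
width: 0.502
finger_force: 0.0
[331 163  18  25 148] [ 0.4421 -0.0705] [ 0.5362 -0.0516] slope -0.037 l at .50 -0.0611
[362 176  16  23 157] [0.4435 0.025 ] [0.5298 0.0457] slope -0.026 l at .50 0.0347
[392 188  16  25 195] [0.4421 0.1169] [0.5313 0.1399] slope -0.017 l at .50 0.1281
pin region diff vs after-insert: 25.33 98 spool 1.29 jar 0.59
k1 (np.int64(324), np.int64(203)) [ 0.6407 -0.0347]
k1 (np.int64(319), np.int64(187)) [ 0.6337 -0.0405]
k2 (np.int64(358), np.int64(218)) [0.6422 0.0599]
k2 (np.int64(292), np.int64(187)) [0.6339 0.0551]
k3 (np.int64(393), np.int64(234)) [0.6425 0.1554]
k3 (np.int64(265), np.int64(187)) [0.6359 0.1527]
[ 0.084139    0.63719442 -0.62933645] 61.65
```

The pin region differs from the picture just after insertion, possibly only from shadow, so I'll measure it.

```bash
python3 - <<'E'
from h import *
def sl(p): return np.array([p[0]*.9992+.04*p[1],p[1]*.9992-.04*p[0]]).round(4)
f=lambda n:cv2.imread('pics/'+n)[:,:,::-1].astype(int)
a=load('scene')['img'].astype(int)
for n in('s4','s5','s6','s7','s9'): d=np.abs(a-f(n+'.png')).mean(2); print(n,'lug+tip',d[170:200,285:300].mean().round(1),'grip',d[158:172,300:316].mean().round(1))
S=load('scene');T=load('top')
# pin tip brightness profile along axis, from scene
for s in np.arange(.575,.640,.005):
  for l in(-.1608,): 
    X=[.9992*s-.04*l,.04*s+.9992*l,.06]; u,v=px(S,X);ut,vt=px(T,X)
    g=lambda im,u,v:cv2.getRectSubPix(im.mean(2).astype(np.float32),(1,1),(float(u),float(v)))[0,0].round()
    print(round(s,3),g(S['img'],u,v),g(f('s4.png'),u,v),'|T',g(T['img'],ut,vt),g(f('t6.png'),ut,vt))
print('grip')
for s in np.arange(.46,.54,.008):
    X=[.9992*s+.04*.1608,.04*s-.9992*.1608,.07]; u,v=px(S,X);ut,vt=px(T,X); print(round(s,3),g(S['img'],u,v),g(f('s4.png'),u,v),'|T',g(T['img'],ut,vt))
E
```

```text
s4 lug+tip 24.6 grip 13.8
s5 lug+tip 25.6 grip 13.0
s6 lug+tip 23.8 grip 24.3
s7 lug+tip 22.0 grip 12.7
s9 lug+tip 12.5 grip 2.9
0.575 132.0 204.0 |T 173.0 231.0
0.58 130.0 217.0 |T 149.0 214.0
0.585 127.0 217.0 |T 125.0 203.0
0.59 124.0 213.0 |T 118.0 203.0
0.595 118.0 206.0 |T 111.0 198.0
0.6 112.0 201.0 |T 107.0 191.0
0.605 106.0 194.0 |T 100.0 184.0
0.61 102.0 186.0 |T 93.0 176.0
0.615 97.0 170.0 |T 90.0 169.0
0.62 89.0 134.0 |T 86.0 150.0
0.625 85.0 113.0 |T 74.0 115.0
0.63 84.0 110.0 |T 65.0 98.0
0.635 84.0 110.0 |T 69.0 96.0
0.64 83.0 109.0 |T 100.0 113.0
grip
0.46 135.0 136.0 |T 147.0
0.468 137.0 137.0 |T 148.0
0.476 143.0 144.0 |T 154.0
0.484 133.0 136.0 |T 118.0
0.492 96.0 115.0 |T 73.0
0.5 85.0 109.0 |T 63.0
0.508 85.0 109.0 |T 67.0
0.516 84.0 110.0 |T 63.0
0.524 92.0 123.0 |T 62.0
0.532 147.0 205.0 |T 65.0
0.54 170.0 219.0 |T 86.0
```

The pin hasn't moved: its tip and grip ends sit at the same stations, and the arm's shadow only darkens that area. The job is done, so I'm handing it in.

```bash
python3 -c "
from station import *
print(close_job())"
```

```text
the job is handed in; nothing more can be done
None
```

The job is handed in, with no verdict returned: the pin is home, all three bars are at their depth stops with levers 1–3 fully shut, and the robot is clear; the jar and yellow stand look unmoved.

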